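# Strip a suspension rocker of its worn bushes for washing

### The job

Strip the motorcycle suspension rocker that stands in the bench fixture: shut the toggle clamp on it, then push each worn bush out of its eye with the drift so that it drops into the catch tray behind, and flip the clamp fully open again. Lift the rocker out and put it in the wire washing basket together with all its pivot bolts that lie on the bench. Leave the drift on the rubber mat, the clamp open and the other things on the bench where they are.

Things in the scene. Friction and masses are not known exactly. Their poses are not given: they have to be found in the camera images.
- fixture: fixed steel fixture (place and yaw vary); origin on the bench under the rocker's middle, x along the bores towards the catch tray, away from the robot, y towards the toggle clamp, z up. Seats carry the rocker 45 mm up; stop plates 72 mm high only at |y| 76 to 98 mm (1.5 mm play), so the rocker lifts straight up. No part of it reaches nearer the robot than x -53 mm
- tray_mid (a point): middle of the floor of the catch tray, an open steel tray behind the rocker, part of the fixture: 135 mm (fixture x 40 to 175 mm) x 250 mm (y), walls 50 mm high, floor 4 mm above the bench
- clamp_handle (a joint): toggle clamp handle, rad: 0 = shut, handle level along fixture +y, the hold-down arm's rubber tip on the left eye, the rocker locked; positive = handle swung up about fixture x; 1.25 = fully open, arm upright, as it starts. It passes centre at 0.12 and stays shut below that; above it a spring drives it open. It takes about 5 N at the grip either way
- clamp_grip (a point): middle of the black rubber handle grip, 95 mm from the hinge: grip 18 mm wide (fixture x), 20 mm high, reaching from 35 to 125 mm from the hinge; 104 mm above the bench when shut, nothing under it, 194 mm when open. y axis along the handle, turning with it
- clamp_hinge (a point): hinge of the handle, at fixture (0, 150, 104) mm, axis along fixture x. The clamp stands on a block at fixture y 105 to 175 mm, |x| below 22 mm, 122 mm high; its opened hold-down arm reaches 170 mm height, at fixture y 75 to 120 mm
- rocker: cast aluminium suspension rocker, 0.6 to 0.9 kg, a triangle of three round eyes joined by 18 mm webs: 170 mm long (y), 96 mm high (z); eyes 46 mm in diameter, 40 mm long, with 26 mm through bores along x. Origin at the middle of its underside; in the fixture its axes match the fixture's. Best lifted by the flat ends of the top eye, 40 mm apart along x
- eye_left (a point): middle of the bore of the rocker's left eye, at rocker (0, 62, 23) mm (clamp side); x axis along the bore
- eye_right (a point): middle of the bore of the right eye, at rocker (0, -62, 23) mm
- eye_top (a point): middle of the bore of the top eye, at rocker (0, 0, 73) mm
- bush_left: worn rubber-and-steel bush that starts in the left eye, or None if that eye starts empty: a cylinder 24 mm in diameter, 40 mm long along its x axis, flush with the eye's ends, held by light friction. Origin at its middle
- bush_right: the same kind of bush, starting in the right eye, or None
- bush_top: the same kind of bush, starting in the top eye, or None
- drift: drift (bush driver), 0.3 kg, 170 mm long: grey plastic handle 30 x 30 mm in section, 90 mm long, and on one end a steel rod 18 mm in diameter, 80 mm long. Origin at the middle of the handle, on the axis; x axis towards the rod's flat tip, 125 mm from the origin. Balances 15 to 25 mm ahead of the origin. On the mat its axis is 19 mm above the bench
- mat: black rubber mat, fixed, 180 mm (x) x 200 mm (y), 4 mm thick; origin at the middle of its underside
- basket: wire washing basket, fixed, open on top, 220 mm (x) x 260 mm (y) x 75 mm high, walls 4 mm with corner posts 8 mm thick, floor 4 mm above the bench; origin at the middle of its underside
- hammer: hammer lying on the bench, to be left alone
- spanner: spanner lying on the bench, to be left alone
- spray: grey spray can with a black nozzle, 66 mm in diameter, 184 mm high, to be left alone
- grease_jar: amber glass jar, 80 mm in diameter, 80 mm high, to be left alone
- bolt0: pivot bolt of the rocker lying on the bench, or None if there is none: dark hex head 22 mm across flats, 10 mm thick, on a steel shank 14 mm in diameter; 100 mm long in all, 0.13 kg. Origin on its axis at mid-length, about 9 mm above the bench; x axis from the head to the shank's end
- bolt1: the same kind of pivot bolt, or None
- bolt2: the same kind of pivot bolt, or None
Not all that is in view belongs to the job. There is more than one size of the drift; the job needs the middle-sized.

How it is judged (in metres and radians):
On the way, in this order (a step that is already met when the one before it is completed fails the run):
1. the clamp is shut on the rocker, past centre (value of joint clamp_handle below 0.08 rad), for 0.2 s.
2. every worn bush has dropped into the catch tray, with the clamp still shut (x of bush_left in the frame of tray_mid between -0.0675 and 0.0675 m and y of bush_left in the frame of tray_mid between -0.125 and 0.125 m and z of bush_left in the frame of tray_mid between -0.005 and 0.045 m and x of bush_right in the frame of tray_mid between -0.0675 and 0.0675 m and y of bush_right in the frame of tray_mid between -0.125 and 0.125 m and z of bush_right in the frame of tray_mid between -0.005 and 0.045 m and x of bush_top in the frame of tray_mid between -0.0675 and 0.0675 m and y of bush_top in the frame of tray_mid between -0.125 and 0.125 m and z of bush_top in the frame of tray_mid between -0.005 and 0.045 m and value of joint clamp_handle below 0.3 rad), for 0.2 s.
3. the clamp handle is flipped up past centre to its open rest (value of joint clamp_handle above 0.95 rad), for 0.2 s.
4. the rocker is in the washing basket (x of rocker in the frame of basket between -0.1 and 0.1 m and y of rocker in the frame of basket between -0.12 and 0.12 m and z of rocker in the frame of basket between -0.005 and 0.07 m), for 0.2 s.
At the end, for the whole second after the job is handed in: All bushes lie in the catch tray, the rocker and all bolts in the basket (origins within its walls, below 70 mm), the clamp handle stands above 0.95 rad and the drift lies on the mat (middle of its handle within 100 x 110 mm of the mat's middle, below 35 mm); all at rest and let go (all of step 4 and x of bush_left in the frame of tray_mid between -0.0675 and 0.0675 m and y of bush_left in the frame of tray_mid between -0.125 and 0.125 m and z of bush_left in the frame of tray_mid between -0.005 and 0.045 m and x of bush_right in the frame of tray_mid between -0.0675 and 0.0675 m and y of bush_right in the frame of tray_mid between -0.125 and 0.125 m and z of bush_right in the frame of tray_mid between -0.005 and 0.045 m and x of bush_top in the frame of tray_mid between -0.0675 and 0.0675 m and y of bush_top in the frame of tray_mid between -0.125 and 0.125 m and z of bush_top in the frame of tray_mid between -0.005 and 0.045 m and x of bolt0 in the frame of basket between -0.11 and 0.11 m and y of bolt0 in the frame of basket between -0.13 and 0.13 m and z of bolt0 in the frame of basket between -0.005 and 0.07 m and x of bolt1 in the frame of basket between -0.11 and 0.11 m and y of bolt1 in the frame of basket between -0.13 and 0.13 m and z of bolt1 in the frame of basket between -0.005 and 0.07 m and x of bolt2 in the frame of basket between -0.11 and 0.11 m and y of bolt2 in the frame of basket between -0.13 and 0.13 m and z of bolt2 in the frame of basket between -0.005 and 0.07 m and x of drift in the frame of mat between -0.1 and 0.1 m and y of drift in the frame of mat between -0.11 and 0.11 m and z of drift in the frame of mat between 0 and 0.035 m and value of joint clamp_handle above 0.95 rad and linear speed of each of rocker, drift, bush_left, bush_right, bush_top, bolt0, bolt1, bolt2 below 0.02 m/s); the robot touches nothing.
It fails at once if another thing on the bench is pushed more than 50 mm aside (distance of any of hammer, spanner, spray, grease_jar from where it was at the start of the episode above 0.05 m).
It fails at once if a bush still in its eye is pushed by the fingers instead of the drift ((contact force between the fingers and bush_left above 1 N and distance between bush_left and eye_left below 0.035 m) or (contact force between the fingers and bush_right above 1 N and distance between bush_right and eye_right below 0.035 m) or (contact force between the fingers and bush_top above 1 N and distance between bush_top and eye_top below 0.035 m)).
Of bush_left, bush_right, bush_top only 2 to 3 are there at a start; the rules pass over those that are not, and their reading is None.
Of bolt0, bolt1, bolt2 only 2 to 3 are there at a start; the rules pass over those that are not, and their reading is None.
At some moment in a run one of drift, bolt1, bolt2 may be knocked a few centimetres aside while the robot is not near it.
Once in a run the grip may slacken for a moment while it holds something.
It also fails if it takes over 208 s, if anything falls off the work surface, if the arm or the gripper's body presses on something with over 40 N, if the wrist force passes 120 N, or if a joint passes its speed limit or range.

### The arm

A 7-joint arm with a two-finger parallel gripper is mounted at the origin on the work surface. World frame = base frame: x ahead of the robot, y to its left, z up, the work surface at z = 0. Lengths are in m, angles in degrees, forces in N, time in s.
With the tool pointing down it reaches from about 0.425 to 0.875 m from the base axis. Payload 4.7 kg.
Tool frame: the origin (TCP) lies midway between the tips of the shut fingers; the grasp point (between the pads) lies 19 mm behind it; y points along the fingers, x is the direction in which the jaws open and shut, and the axes are right-handed (so a half turn about y gives the same grasp; the last joint's range is limited). The gripper opens to 87 mm and grips with 3 to 60 N. Pads are 19 mm wide; open, the fingers measure 117 mm over their backs; the gripper's body (75 mm by 190 mm) begins 51 mm behind the grasp point.
Start: joints at [0.808, 18.392, -4.016, 83.108, 1.295, 78.541, -3.26], TCP at [0.65, -0, 0.223] pointing down, gripper open.
Joint ranges: [-163.93, 163.93], [-17.29, 119.83], [-79.2, 71.16], [3.27, 140.29], [-89.18, 269.18], [5.43, 117.66], [-154.24, 154.24]. Speed limits (degrees/s): [147.25, 147.25, 180, 180, 180, 180, 180].

### API

Orientations are given as [roll, pitch, yaw] about the fixed x, y, z axes, in that order (R = Rz(yaw) Ry(pitch) Rx(roll)).
In Python, from cell import env gives the robot as it stands.
- The arm moves only by the tool carry_out, never from a script. Its argument "targets" is a list of rows, each a list of 2 entries, a list of its own where there are three numbers: the shift along the tool's x, y, z in mm, then the turn, a rotation vector about the tool's x, y, z in degrees. A call has 1 to 12 rows; each row shifts and turns the commanded pose from where the row before left it, along the tool's axes as they then stand; what a row does not reach is not made up. A row lasts 1/10 s, in which the tool goes at most 50 mm and 8.59 degrees, less where a joint would pass 70% of its speed; a pose out of reach is approached as far as the arm can. A call with a gripper value outside its range is refused whole. "jaw" is the opening, from 0 (shut) to 1 (fully open), set as the call begins (left out, the last holds). The fingers move at their own pace and stop on an object; "squeeze" is the grip in N (left out, the last holds). Time passes only in rows, so rows that do not move let the fingers close. It gives the time, the measured TCP pose, the force and the opening at its end, in the units of the state.
- env.get_obs(): the state, without advancing time (a new reading comes with each control period).
- env.read_camera(name): name is "scene" or "side" or "wrist"; returns the picture (420x560x3 uint8, red, green, blue); there is no depth.
- env.get_calibration(name): a dict with "fx", "fy", "cx", "cy" (pixels), "R" (3x3) and "t" (3): a world point X has camera coordinates R X + t; the wrist camera has in their place "hand_eye" (4x4, takes a point from camera to tool coordinates, whose origin is the TCP and whose axes are the tool frame's). Camera axes: x right, y down, z forward; pixel columns grow to the right and rows downward; lengths in m; the calibration is good to about 2 mm. A picture is of the moment at which its call begins: read the wrist's pose just before it. get_calibration takes no time and is no camera call.
- env.sign_off(): hands the job in, once; it reports no verdict.
Trained networks look in the newest picture that a camera, given by its name, has taken for a name from the list of things; names that differ only in an ending like _2 or _b are one class to them, and where a whole thing is asked for, a point or a joint stands for the part that bears it (a point fixed in the world has none). Each returns a list of dicts, best first, with "p" (0 to 1); they miss things now and then, are a little off and sometimes report something else, mostly with a low value. They report only what shows in the picture. A call takes as long as a camera call. They do not tell look-alikes from the thing itself.
- env.outline_of(camera, label): "mask" (420x560 bool, what is visible of it) and "xy" ([column, row] in pixels, amid what is visible of it).
The state is a dict: "time_s": time; "qpos": joint angles; "joint_velocities": joint speeds; "effort": joint torques, N m; "tool_pos": TCP position; "tool_rot": TCP orientation; "force": force on the tool from outside, world axes, zero at the start; "wrist_torque": the same for the moment, N m; "grip_width": finger opening in m.
Only numpy, scipy, OpenCV 4.12 (cv2) and the standard library are available. Lean on these libraries where they do the work, as an engineer would, in place of code of your own. Each camera call takes 0.05 s, during which the arm holds its last target.

## Working session

There is one attempt and no reset: what is moved stays moved. The work goes in short steps, Python scripts to look and compute and a tool call to move; the robot and the scene stay as the last step left them, time stands still between calls to the robot, and variables do not carry over. Pictures are saved under pics/ and viewed, and the job is handed in when it is done.

Besides the shell and the picture viewer there is one more tool, called after ">>>" by a JSON object that holds its "name" and its "arguments". carry_out: Moves the arm, as the interface text tells. Its arguments: {"type":"object","properties":{"targets":{"type":"array","items":{"type":"array"}},"jaw":{"type":"number"},"squeeze":{"type":"number"}},"required":["targets"]}

```bash
ls; mkdir -p pics
cat > h.py <<'E'
import numpy as np, cv2
from scipy.spatial.transform import Rotation as Rn
from cell import env
def save(cam,name):
    im=env.read_camera(cam); cv2.imwrite('pics/'+name+'.png',cv2.cvtColor(im,cv2.COLOR_RGB2BGR)); return im
def ray(cam,uv,obs=None):
    c=env.get_calibration(cam)
    d=np.array([(uv[0]-c['cx'])/c['fx'],(uv[1]-c['cy'])/c['fy'],1.])
    if 'R' in c:
        R=np.array(c['R']);t=np.array(c['t']); return -R.T@t, R.T@d
    H=np.array(c['hand_eye']); o=obs or env.get_obs()
    T=Rn.from_euler('xyz',o['tool_rot'],degrees=True).as_matrix()
    return T@H[:3,3]+np.array(o['tool_pos']), T@H[:3,:3]@d
def atz(cam,uv,z,obs=None):
    p,d=ray(cam,uv,obs); return p+d*(z-p[2])/d[2]
def proj(cam,X,obs=None):
    c=env.get_calibration(cam); X=np.array(X,float)
    if 'R' in c: P=np.array(c['R'])@X+np.array(c['t'])
    else:
        H=np.array(c['hand_eye']); o=obs or env.get_obs()
        T=Rn.from_euler('xyz',o['tool_rot'],degrees=True).as_matrix()
        P=H[:3,:3].T@(T.T@(X-np.array(o['tool_pos']))-H[:3,3])
    return np.array([c['fx']*P[0]/P[2]+c['cx'],c['fy']*P[1]/P[2]+c['cy']])
E
python3 - <<'E'
from h import *
o=env.get_obs(); print(o)
for c in ['scene','side','wrist']:
    save(c,c+'0')
    k=env.get_calibration(c); print(c,{a:np.round(b,3).tolist() for a,b in k.items()})
E
```

```text
pics
{'time_s': 0.0, 'qpos': array([ 0.80828167, 18.43820949, -4.01497825, 83.17395874,  1.29569513,
       78.54322431, -3.26018275]), 'joint_velocities': array([ 0.0589179 , -0.01056342, -0.05950091,  0.05291435,  0.03329345,
        0.09356835,  0.01521479]), 'effort': array([-2.58547143e-04, -4.91284704e+01, -4.03903294e-01, -3.12526345e+01,
       -6.40594075e-02,  4.37659642e-02,  1.61017233e-04]), 'tool_pos': array([ 6.49438312e-01, -6.69056648e-05,  2.21479372e-01]), 'tool_rot': array([-9.00067198e+01,  1.10110356e-01,  8.71549236e-04]), 'force': array([ 0.45888936, -0.03543034,  0.46420523]), 'wrist_torque': array([-0.03713644,  0.02156817,  0.02572925]), 'grip_width': 0.08712305773976813}
scene {'fx': 532.23, 'fy': 532.23, 'cx': 282.313, 'cy': 207.166, 'R': [[0.694, 0.72, -0.016], [0.405, -0.408, -0.818], [-0.595, 0.561, -0.575]], 't': [-0.327, -0.043, 1.664]}
side {'fx': 451.751, 'fy': 451.751, 'cx': 285.006, 'cy': 208.164, 'R': [[0.986, -0.168, -0.001], [-0.091, -0.529, -0.844], [0.141, 0.832, -0.537]], 't': [-0.425, 0.184, 1.388]}
wrist {'fx': 309.655, 'fy': 309.655, 'cx': 278.372, 'cy': 208.666, 'hand_eye': [[1.0, 0.0, -0.0, -0.001], [0.0, -0.29, 0.957, -0.162], [0.0, -0.957, -0.29, 0.08], [0.0, 0.0, 0.0, 1.0]]}
```

View pics/scene0.png

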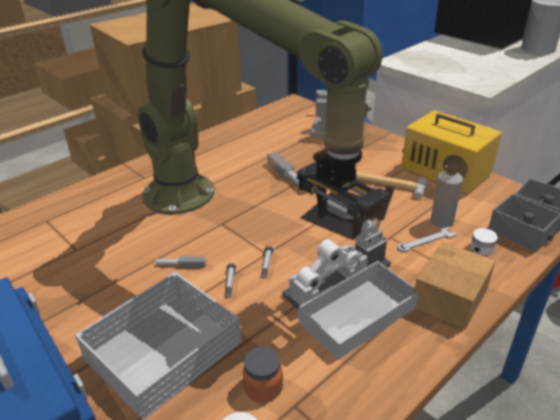

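View pics/side0.png

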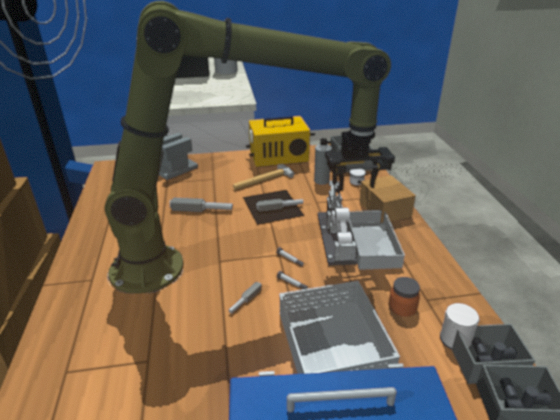

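View pics/wrist0.png

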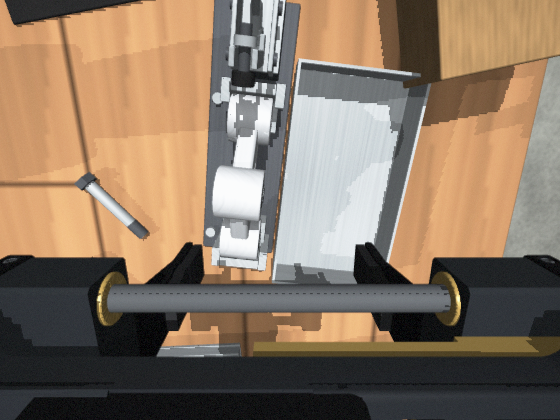

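```bash
cat > net.py <<'E'
from h import *
import sys
def look(cam,labels,z={}):
    for l in labels:
        for r in env.outline_of(cam,l):
            m=r['mask']; 
            ys,xs=np.nonzero(m)
            if len(xs)<5: continue
            c=np.array([xs.mean(),ys.mean()]); 
            print(cam,l,round(r['p'],2),np.round(r['xy']).tolist(),'n',len(xs),'box',xs.min(),ys.min(),xs.max(),ys.max(), np.round(atz(cam,r['xy'],z.get(l,0.009)),3).tolist())
E
python3 - <<'E'
from net import *
for c in ['scene','side']:
    env.read_camera(c)
    look(c,['drift','bolt0','rocker','bush_left','bush_right','bush_top','mat','basket','clamp_handle','fixture','spray','grease_jar','hammer','spanner'])
print(env.get_obs()['time_s'])
E
```

```text
scene drift 0.7 [188.0, 261.0] n 400 box 157 256 207 267 [0.296, -0.173, 0.009]
scene drift 0.61 [281.0, 168.0] n 523 box 266 152 298 185 [0.127, 0.324, 0.009]
scene drift 0.6 [338.0, 211.0] n 183 box 328 202 348 218 [0.424, 0.27, 0.009]
scene bolt0 0.72 [158.0, 341.0] n 13877 box 76 272 241 419 [0.47, -0.378, 0.009]
scene bolt0 0.62 [230.0, 277.0] n 217 box 226 263 235 297 [0.422, -0.133, 0.009]
scene bolt0 0.61 [265.0, 262.0] n 184 box 261 246 273 277 [0.441, -0.035, 0.009]
scene rocker 0.86 [327.0, 262.0] n 1497 box 296 241 360 291 [0.554, 0.08, 0.009]
scene bush_left 0.47 [360.0, 296.0] n 8922 box 282 187 416 358 [0.692, 0.044, 0.009]
scene bush_right 0.39 [314.0, 281.0] n 40 box 311 280 317 287 [0.579, 0.004, 0.009]
scene bush_right 0.39 [399.0, 182.0] n 568 box 358 173 425 198 [0.458, 0.523, 0.009]
scene bush_top 0.75 [341.0, 210.0] n 236 box 328 201 371 224 [0.426, 0.282, 0.009]
scene bush_top 0.53 [337.0, 256.0] n 53 box 331 252 338 260 [0.557, 0.116, 0.009]
scene bush_top 0.29 [328.0, 268.0] n 1404 box 297 241 359 288 [0.571, 0.064, 0.009]
scene mat 0.56 [335.0, 221.0] n 837
[... 1391 characters left out ...]
box 279 281 399 373 [0.504, -0.35, 0.009]
side basket 0.53 [340.0, 227.0] n 542 box 331 208 351 243 [0.641, 0.102, 0.009]
side basket 0.43 [407.0, 298.0] n 1007 box 390 277 420 316 [0.731, -0.267, 0.009]
side clamp_handle 0.59 [336.0, 180.0] n 57 box 332 175 337 185 [0.716, 0.424, 0.009]
side fixture 0.65 [359.0, 240.0] n 4109 box 318 175 404 269 [0.684, 0.019, 0.009]
side spray 0.8 [324.0, 163.0] n 610 box 314 139 331 184 [0.703, 0.584, 0.009]
side grease_jar 0.88 [405.0, 298.0] n 1006 box 389 277 420 316 [0.727, -0.267, 0.009]
side hammer 0.79 [269.0, 178.0] n 376 box 234 165 294 189 [0.447, 0.49, 0.009]
side spanner 0.4 [334.0, 330.0] n 8239 box 280 281 399 373 [0.501, -0.347, 0.009]
1.65
```

Run:
```python
from h import *
for n,a,b in [('small',(230,311),(262,285)),('mat',(256,207),(303,203)),('large',(170,205),(232,209))]:
    A=atz('side',a,.016);B=atz('side',b,.016);print(n,A.round(3),B.round(3),np.linalg.norm(A-B).round(3))
# zooms
for c,(x0,y0,x1,y1) in {'side0':(230,130,430,280),'scene0':(260,150,460,300)}.items():
    im=cv2.imread(f'pics/{c}.png'); cv2.imwrite(f'pics/{c}z.png',cv2.resize(im[y0:y1,x0:x1],None,fx=4,fy=4,interpolation=cv2.INTER_CUBIC))
```

```text
small [ 0.241 -0.241  0.016] [ 0.338 -0.153  0.016] 0.131
mat [0.369 0.267 0.016] [0.544 0.265 0.016] 0.175
large [0.058 0.334 0.016] [0.282 0.268 0.016] 0.233
```

View pics/side0z.png

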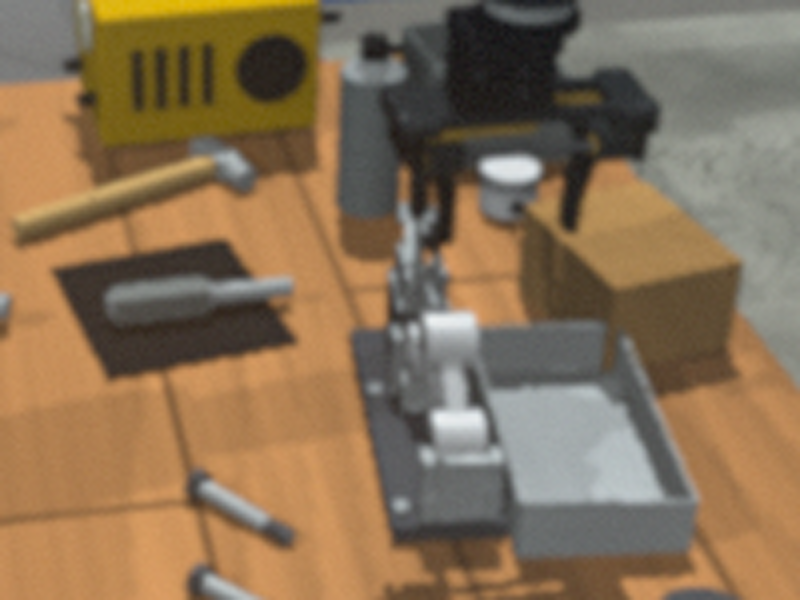

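View pics/scene0z.png

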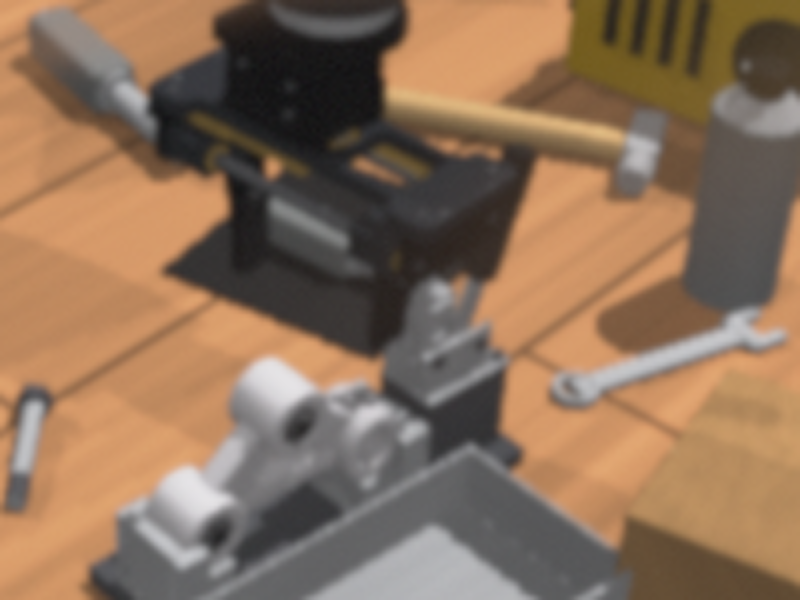

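Run:
```python
from h import *
im=cv2.imread('pics/scene0.png'); cv2.imwrite('pics/s1.png',cv2.resize(im[240:360,280:440],None,fx=5,fy=5,interpolation=cv2.INTER_CUBIC))
im=cv2.imread('pics/wrist0.png'); cv2.imwrite('pics/w1.png',cv2.resize(im[0:300,190:450],None,fx=2,fy=2,interpolation=cv2.INTER_CUBIC))
```

```text
(no output)
```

View pics/s1.png

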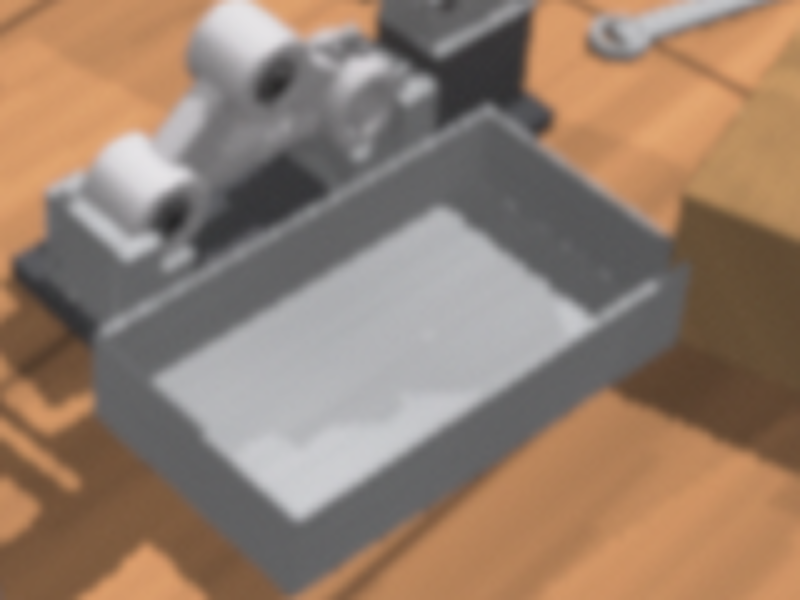

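View pics/w1.png

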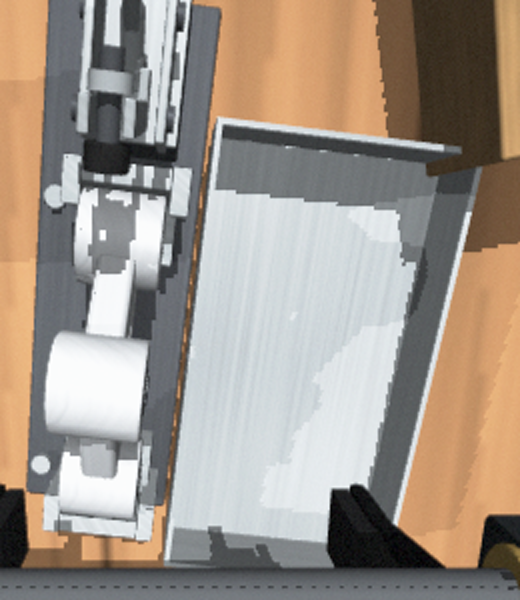

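Run:
```python
from h import *
from scipy.optimize import least_squares
o={'tool_pos':[.649438,-.000067,.2214794],'tool_rot':[-90.0067,.11,0]}
import h
obs=[('scene',(40,125,50),(377.6,261)),('scene',(40,-125,50),(300,307.6)),('scene',(175,125,50),(417,293.6)),('scene',(175,-125,50),(339.4,344)),('scene',(175,-125,0),(338,358.4)),
('side',(175,-125,50),(403.75,255)),('side',(40,-125,50),(357.5,258.75)),('side',(175,125,50),(385.5,213.75)),('side',(40,125,50),(349.5,210.5)),
('wrist',(40,125,50),(300,61)),('wrist',(40,-125,50),(274,282))]
def P(c,X): return proj(c,X,o)
def W(p,X):
    c,s=np.cos(p[2]),np.sin(p[2]); X=np.array(X)/1000
    return [p[0]+c*X[0]-s*X[1],p[1]+s*X[0]+c*X[1],X[2]]
f=lambda p:np.concatenate([P(c,W(p,X))-np.array(u) for c,X,u in obs])
r=least_squares(f,[.6,.1,0],loss='soft_l1')
print(r.x,np.degrees(r.x[2]));print(f(r.x).reshape(-1,2).round(1))
for n,X in [('top',(0,0,118)),('left',(0,62,68)),('right',(0,-62,68)),('grip open',(0,150+95*np.cos(1.25),104+95*np.sin(1.25)))]:
    print(n,np.round(W(r.x,X),3),[P(c,W(r.x,X)).round() for c in ['scene','side','wrist']])
```

```text
[ 0.61638562  0.01240495 -0.11183158] -6.407477424158924
[[-0.9  0.3]
 [-2.3 -0.3]
 [ 2.4 -2. ]
 [-0.6  0.6]
 [-0.3  2. ]
 [ 1.4 -0.2]
 [ 3.3 -2.3]
 [-0.6 -3.7]
 [-3.   0.8]
 [ 0.6 -2.1]
 [-0.7  1.1]]
top [0.616 0.012 0.118] [array([329., 252.]), array([342., 215.]), array([242., 194.])]
left [0.623 0.074 0.068] [array([347., 258.]), array([338., 217.]), array([253., 121.])]
right [ 0.609 -0.049  0.068] [array([308., 280.]), array([344., 240.]), array([243., 237.])]
grip open [0.636 0.191 0.194] [array([386., 198.]), array([335., 167.]), array([ 253., -127.])]
```

>>> {"name": "carry_out", "arguments": {"targets": [[[0,-40,0],[0,3,0]],[[0,-40,0],[0,3.4,0]],[[0,-40,0],[0,0,0]],[[0,0,0],[0,0,0]],[[0,0,0],[0,0,0]]]}}

```text
time_s: 2.15
tool_pos: [0.6505, 0.0, 0.3438]
tool_rot: [-90.0, -0.1, -6.4]
force: [0.6, -0.2, 0.4]
grip_width: 0.0868
```

Run:
```python
from h import *
o=env.get_obs();print(o['time_s'],o['tool_pos'],o['tool_rot'],o['qpos'].round(1),o['force'])
save('wrist','w2');save('scene','sc2');save('side','sd2')
```

```text
2.15 [6.50487705e-01 3.59962356e-05 3.43757642e-01] [-89.98301319  -0.14781429  -6.3923682 ] [-0.1 17.  -3.  71.3  0.9 91.6 -9.3] [ 0.6023007  -0.24391863  0.44621788]
```

View pics/w2.png

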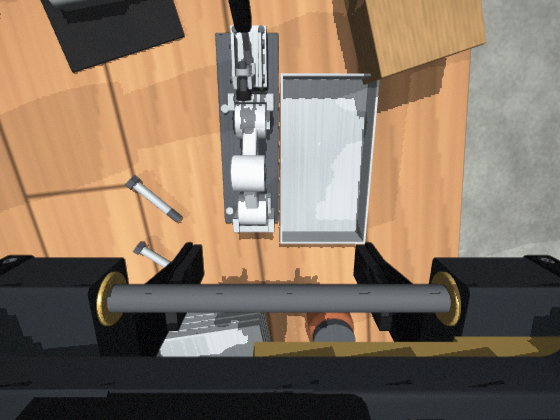

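View pics/sc2.png

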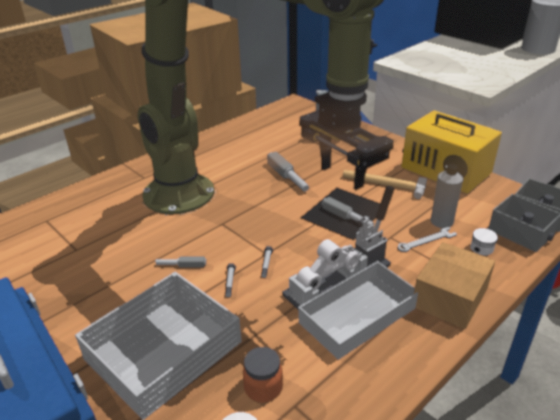

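```bash
cat > fit.py <<'E'
from h import *
from scipy.optimize import least_squares
def W(p,X):
    c,s=np.cos(p[2]),np.sin(p[2]); X=np.array(X)/1000
    return [p[0]+c*X[0]-s*X[1],p[1]+s*X[0]+c*X[1],X[2]]
def fit(obs,o,p0):
    f=lambda p:np.concatenate([proj(c,W(p,X),o)-np.array(u) for c,X,u in obs])
    r=least_squares(f,p0,loss='soft_l1'); return r.x,f(r.x).reshape(-1,2).round(1)
E
python3 - <<'E'
from fit import *
o=env.get_obs()
im=cv2.imread('pics/w2.png'); cv2.imwrite('pics/w2z.png',cv2.resize(im[0:260,190:390],None,fx=3,fy=3,interpolation=cv2.INTER_CUBIC)[:, :])
p,r=fit([('wrist',(40,125,50),(281.5,75)),('wrist',(175,125,50),(378,81)),('wrist',(40,-125,50),(279,243)),('wrist',(175,-125,50),(366,244))],o,[.616,.012,-.11])
print(p,np.degrees(p[2]));print(r)
for n,X in [('top',(0,0,141)),('left',(0,62,91)),('right',(0,-62,91)),('tfront',(-20,0,118)),('block corner',(-22,105,122)),('block corner',(22,105,122)),('gripend',(0,150+125*np.cos(1.25),104+125*np.sin(1.25)))]:
    print(n,np.round(W(p,X),3),proj('wrist',W(p,X),o).round(),proj('scene',W(p,X),o).round(1))
E
```

```text
[ 0.61099618  0.01065984 -0.11531818] -6.607245075751007
[[-1.  -0.3]
 [ 2.5 -5.9]
 [ 0.6  2.3]
 [-1.3  1.7]]
top [0.611 0.011 0.141] [246. 179.] [326.9 243.9]
left [0.618 0.072 0.091] [249. 124.] [345.6 249.9]
right [ 0.604 -0.051  0.091] [251. 216.] [305.9 271.4]
tfront [0.591 0.013 0.118] [232. 175.] [321.  247.3]
block corner [0.601 0.117 0.122] [227.  86.] [353.1 228.6]
block corner [0.645 0.112 0.122] [265.  86.] [365.8 237.4]
gripend [0.633 0.199 0.223] [229. -46.] [387.8 186.1]
```

View pics/w2z.png

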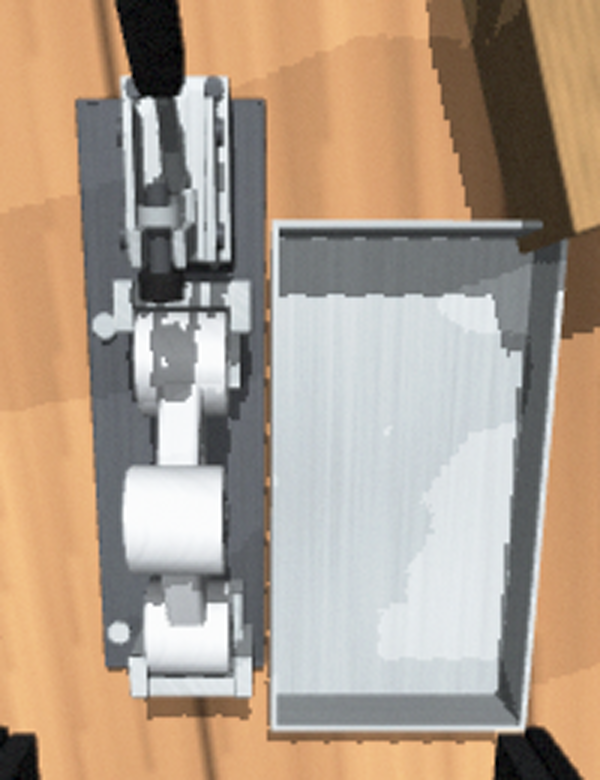

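Run:
```python
from fit import *
o=env.get_obs()
w=[('wrist',(40,125,50),(281,75)),('wrist',(175,125,50),(379,76)),('wrist',(40,-125,50),(280,243)),('wrist',(175,-125,50),(365,242.8)),
('wrist',(0,0,118),(248,173.7)),('wrist',(0,62,68),(250.5,124)),('wrist',(0,-62,68),(251.8,211))]
s=[('scene',(40,125,50),(377.6,261)),('scene',(40,-125,50),(300,307.6)),('scene',(175,125,50),(417,293.6)),('scene',(175,-125,50),(339.4,344)),('scene',(175,-125,0),(338,358.4)),
('side',(175,-125,50),(403.75,255)),('side',(40,-125,50),(357.5,258.75)),('side',(175,125,50),(385.5,213.75)),('side',(40,125,50),(349.5,210.5))]
for obs in (w,s,w+s):
    p,r=fit(obs,o,[.616,.012,-.11]); print(p,np.degrees(p[2]));print(r.tolist())
# drift on mat & bolts
env.read_camera('wrist')
from net import look
look('scene',['x']) if 0 else None
```

```text
[ 0.61065832  0.01080459 -0.11248461] -6.44489334585576
[[-1.0, -0.5], [1.0, -1.4], [-0.4, 2.2], [-0.2, 2.6], [0.1, 1.6], [-0.1, -0.8], [0.7, -0.4]]
[ 0.61694473  0.01529336 -0.12488198] -7.155210334357366
[[0.4, 0.3], [-1.8, -1.1], [3.2, -1.7], [-0.9, 0.1], [-0.5, 1.5], [0.9, -0.3], [2.6, -2.8], [-0.1, -3.8], [-2.6, 0.4]]
[ 0.61143439  0.01133282 -0.11296414] -6.472368280519306
[[-0.4, -0.9], [1.6, -1.8], [0.0, 1.9], [0.2, 2.3], [0.6, 1.2], [0.4, -1.3], [1.2, -0.8], [-2.7, -0.4], [-4.3, -1.2], [0.3, -2.8], [-2.9, -0.4], [-2.5, 1.0], [-0.1, 0.3], [1.7, -1.9], [-1.7, -3.3], [-4.3, 1.1]]
```

>>> {"name": "carry_out", "arguments": {"targets": [[[-13,0,49],[0,0,0]],[[-13,0,49],[0,0,0]],[[-13,0,49.5],[0,0,0]],[[0,40,0],[0,0,0]],[[0,40,0],[0,0,0]],[[0,40,0],[0,0,0]],[[0,40,0],[0,0,0]],[[0,0,0],[0,0,0]],[[0,0,0],[0,0,0]]], "jaw": 0}}

```text
time_s: 3.25
tool_pos: [0.6276, 0.1482, 0.1821]
tool_rot: [-90.0, 0.1, -6.4]
force: [1.0, -0.4, -0.4]
grip_width: 0.0232
```

```bash
cat > st.py <<'E'
from fit import *
FP=[.612,.012,np.radians(-6.5)]
def tofix(X,p=FP):
    c,s=np.cos(p[2]),np.sin(p[2]); d=np.array(X)[:2]-p[:2]
    return (np.array([c*d[0]+s*d[1],-s*d[0]+c*d[1],X[2]])*1000).round(1)
def st():
    o=env.get_obs(); print(round(o['time_s'],2),'fix',tofix(o['tool_pos']),'W',np.array(o['tool_pos']).round(4),'rot',np.array(o['tool_rot']).round(1),'F',o['force'].round(1),'w',round(o['grip_width']*1000,1)); return o
if __name__=='__main__':
    import sys; st()
    for a in sys.argv[1:]: c,n=a.split('=');save(c,n)
E
python3 st.py scene=sc3 side=sd3; python3 -c "
import cv2,numpy as np
a=cv2.imread('pics/sc3.png')[130:290,280:440];b=cv2.imread('pics/sd3.png')[120:280,270:430]
cv2.imwrite('pics/m3.png',cv2.resize(np.hstack([a,b]),None,fx=2.5,fy=2.5,interpolation=2))"
```

```text
3.25 fix [1.000e-01 1.371e+02 1.821e+02] W [0.6276 0.1482 0.1821] rot [-90.    0.1  -6.4] F [ 1.  -0.4 -0.4] w 23.2
```

View pics/m3.png

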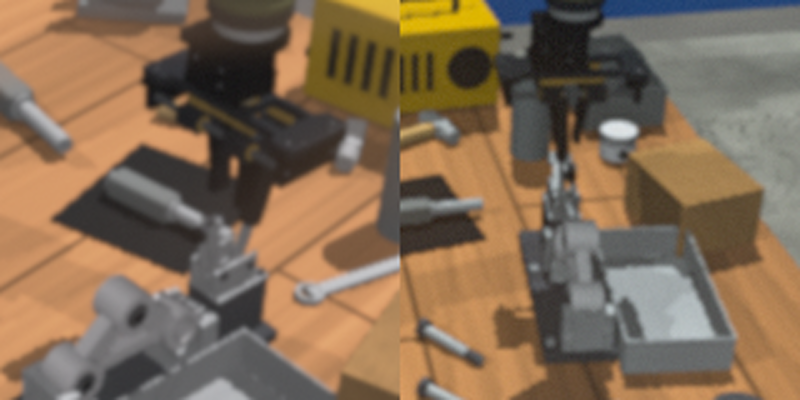

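>>> {"name": "carry_out", "arguments": {"targets": [[[0,0,0],[0,0,0]],[[0,0,0],[0,0,0]],[[0,0,0],[0,0,0]],[[0,0,0],[0,0,0]]]}}

```text
time_s: 3.75
tool_pos: [0.6283, 0.1484, 0.1831]
tool_rot: [-90.0, -0.0, -6.4]
force: [0.6, -0.1, -0.1]
grip_width: 0.0002
```

```bash
python3 st.py wrist=w4
```

```text
3.75 fix [  0.7 137.3 183.1] W [0.6283 0.1484 0.1831] rot [-90.   -0.   -6.4] F [ 0.6 -0.1 -0.1] w 0.2
```

View pics/w4.png

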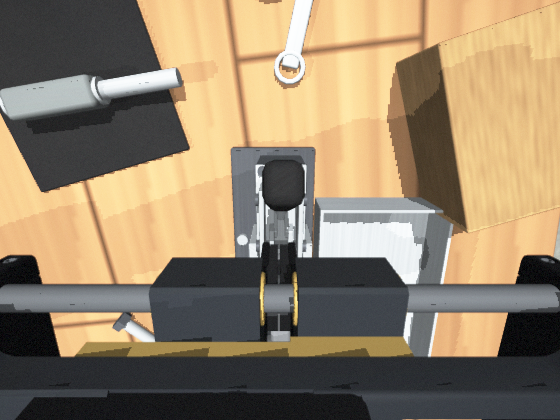

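>>> {"name": "carry_out", "arguments": {"targets": [[[-1,3,18],[0,0,0]],[[0,2,16],[0,0,0]],[[0,2,14],[0,0,0]],[[0,1,12],[0,0,0]],[[0,7,9],[0,0,0]],[[0,8,9],[0,0,0]],[[0,7,7],[0,0,0]],[[0,7,6],[0,0,0]],[[0,16,10],[0,0,0]],[[0,10,7],[0,0,0]],[[0,6,0],[0,0,0]],[[0,4,0],[0,0,0]]]}}

```text
time_s: 5.0
tool_pos: [0.638, 0.26, 0.1137]
tool_rot: [-89.8, 0.0, -6.2]
force: [-11.9, -3.1, 31.8]
grip_width: 0.0007
```

```bash
python3 st.py wrist=w5 side=sd5
```

```text
5.0 fix [ -2.3 249.4 113.7] W [0.638  0.26   0.1137] rot [-89.8   0.   -6.2] F [-11.9  -3.1  31.8] w 0.7
```

View pics/w5.png

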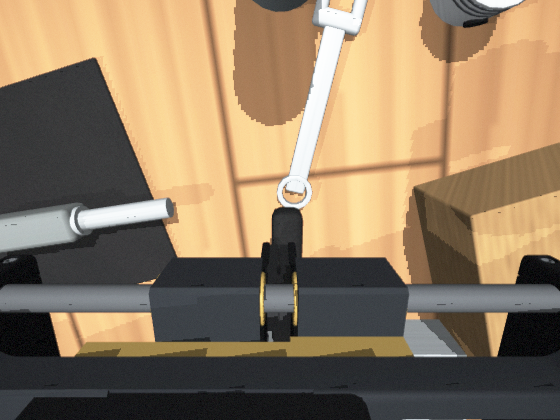

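>>> {"name": "carry_out", "arguments": {"targets": [[[0,-20,0],[0,0,0]],[[0,-40,0],[0,0,0]],[[0,-40,0],[0,0,0]],[[-40,-30,0],[0,0,0]],[[-40,0,0],[0,0,0]],[[-40,0,-30],[0,0,0]],[[0,0,-30],[0,0,0]],[[0,0,0],[0,0,0]],[[0,0,0],[0,0,0]]], "jaw": 0.8}}

```text
time_s: 6.0
tool_pos: [0.5131, 0.2102, 0.2398]
tool_rot: [-89.9, -0.0, -6.4]
force: [0.3, -0.7, 0.5]
grip_width: 0.0641
```

```bash
python3 st.py wrist=w6 scene=sc6; python3 -c "
from net import *
look('wrist',['drift','mat','clamp_grip'])"
```

```text
6.0 fix [-120.7  185.7  239.8] W [0.5131 0.2102 0.2398] rot [-89.9  -0.   -6.4] F [ 0.3 -0.7  0.5] w 64.1
wrist drift 0.9 [214.0, 141.0] n 3052 box 154 120 299 161 [0.438, 0.268, 0.009]
wrist drift 0.66 [40.0, 139.0] n 1759 box 0 119 88 155 [0.223, 0.294, 0.009]
wrist mat 0.55 [208.0, 106.0] n 21103 box 108 17 296 215 [0.438, 0.309, 0.009]
wrist mat 0.22 [400.0, 231.0] n 13624 box 323 101 520 342 [0.668, 0.123, 0.009]
wrist clamp_grip 0.66 [405.0, 162.0] n 2901 box 393 102 425 261 [0.674, 0.215, 0.009]
```

View pics/w6.png

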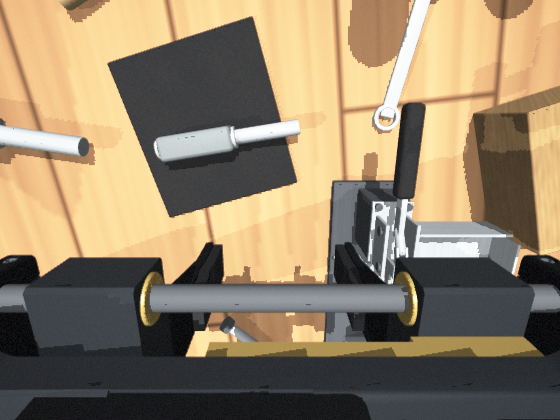

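View pics/sc6.png

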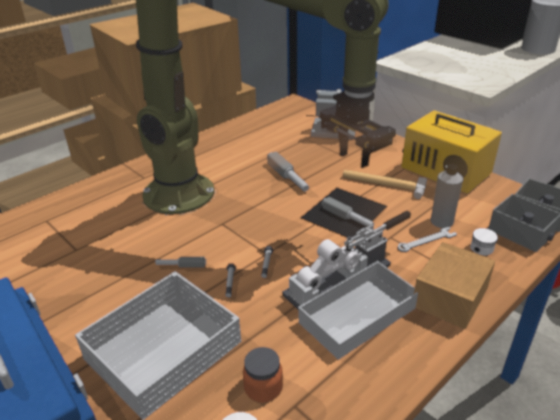

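Run:
```python
from st import *
o=st()
P=[atz('wrist',u,.019,o) for u in [(157,148.5),(233,138),(299,127)]]
for q in P: print(q.round(4),np.linalg.norm(q-P[0]).round(4))
d=P[2]-P[0]; print('yaw',np.degrees(np.arctan2(d[1],d[0]))); org=P[2]-d/np.linalg.norm(d)*.125; print(org, P[0]+d/np.linalg.norm(d)*.045)
for q in [(108,62),(252,17),(297,181),(171,216)]: print(atz('wrist',q,.004,o).round(3))
```

```text
6.25 fix [-120.6  186.4  239.2] W [0.5132 0.2108 0.2392] rot [-90.    0.   -6.3] F [ 0.4 -0.5 -0.3] w 69.3
[0.3695 0.2672 0.019 ] 0.0
[0.4636 0.2694 0.019 ] 0.0941
[0.544  0.2735 0.019 ] 0.1746
yaw 2.0647942510539568
[0.41910218 0.26900049 0.019     ] [0.41451249 0.26883502 0.019     ]
[0.329 0.371 0.004]
[0.503 0.398 0.004]
[0.536 0.205 0.004]
[0.362 0.176 0.004]
```

>>> {"name": "carry_out", "arguments": {"targets": [[[-34,0,16],[0,0,0]],[[-34,0,16],[0,0,0]],[[-34,0,15.5],[0,0,0]],[[0,10,0],[0,8.2,0]],[[0,10,0],[0,8.2,0]],[[0,10,0],[0,8.2,0]],[[0,10,0],[0,8.2,0]],[[0,10,0],[0,8.2,0]],[[0,10,0],[0,8.2,0]],[[0,10,0],[0,8.2,0]],[[0,10,0],[0,8.2,0]],[[0,10,0],[0,8.2,0]]]}}

```text
time_s: 7.45
tool_pos: [0.4171, 0.2689, 0.149]
tool_rot: [-90.0, 0.0, -80.5]
force: [-0.1, 0.2, 0.0]
grip_width: 0.0696
```

>>> {"name": "carry_out", "arguments": {"targets": [[[0,0,0],[0,7.7,0]],[[0,0,0],[0,0,0]],[[0,0,0],[0,0,0]],[[0,0,0],[0,0,0]]]}}

```text
time_s: 7.85
tool_pos: [0.4173, 0.2686, 0.1498]
tool_rot: [-90.0, 0.0, -87.7]
force: [0.1, -0.6, -1.1]
grip_width: 0.0696
```

```bash
python3 st.py wrist=w7; python3 -c "
from net import *
print(env.get_obs()['qpos'].round(1))
look('wrist',['drift'],{'drift':.019})"
```

```text
7.85 fix [-222.5  232.9  149.8] W [0.4173 0.2686 0.1498] rot [-90.    0.  -87.7] F [ 0.1 -0.6 -1.1] w 69.6
[ -21.8    3.2  -14.4  109.6    0.9   67.3 -124.3]
wrist drift 0.91 [256.0, 325.0] n 642 box 246 312 273 341 [0.271, 0.288, 0.019]
wrist drift 0.81 [280.0, 168.0] n 4930 box 263 56 295 247 [0.448, 0.267, 0.019]
```

View pics/w7.png

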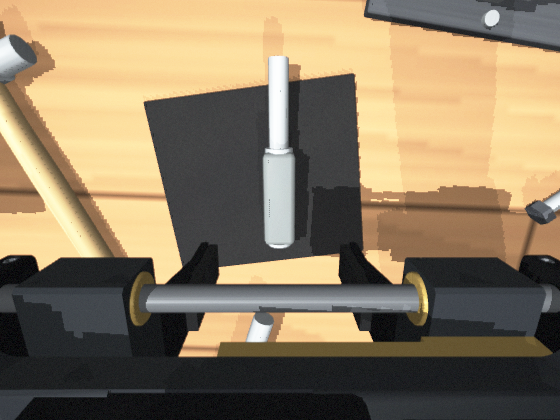

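Run:
```python
from st import *
o=st()
for u in [(279,247),(279,150),(279,57)]: print(atz('wrist',u,.019,o).round(4))
for u in [(279,243)]: print(atz('wrist',u,.034,o).round(4))
```

```text
7.95 fix [-222.5  232.6  149.8] W [0.4173 0.2683 0.1498] rot [-90.    0.  -87.8] F [ 0.4  0.1 -0.4] w 69.7
[0.3664 0.2656 0.019 ]
[0.4648 0.2694 0.019 ]
[0.544  0.2725 0.019 ]
[0.3772 0.266  0.034 ]
```

>>> {"name": "carry_out", "arguments": {"targets": [[[0,45,1],[0,0,0]],[[0,45,0],[0,0,0]],[[0,35,0],[0,0,0]],[[0,17,0],[0,0,0]],[[0,0,0],[0,0,0]],[[0,0,0],[0,0,0]],[[0,0,0],[0,0,0]]]}}

```text
time_s: 8.65
tool_pos: [0.4185, 0.2683, 0.0079]
tool_rot: [-90.0, 0.0, -87.9]
force: [0.6, -0.0, -0.4]
grip_width: 0.07
```

>>> {"name": "carry_out", "arguments": {"targets": [[[0,0,0],[0,0,0]],[[0,0,0],[0,0,0]],[[0,0,0],[0,0,0]],[[0,0,0],[0,0,0]],[[0,0,0],[0,0,0]],[[0,0,0],[0,0,0]],[[0,0,0],[0,0,0]],[[0,0,0],[0,0,0]]], "jaw": 0, "squeeze": 50}}

```text
time_s: 9.45
tool_pos: [0.4181, 0.2681, 0.0076]
tool_rot: [-90.0, -0.0, -87.9]
force: [-0.1, 0.3, -0.3]
grip_width: 0.03
```

>>> {"name": "carry_out", "arguments": {"targets": [[[0,-20,0],[0,0,0]],[[0,-45,0],[0,0,0]],[[0,-45,0],[0,0,0]],[[0,-45,0],[0,0,0]],[[0,0,0],[0,0,0]],[[0,0,0],[0,0,0]]]}}

```text
time_s: 10.05
tool_pos: [0.4181, 0.2681, 0.1627]
tool_rot: [-90.0, 0.0, -87.9]
force: [-0.1, 0.1, -4.2]
grip_width: 0.0294
```

```bash
python3 st.py wrist=w8 side=sd8
```

```text
10.05 fix [-221.7  232.5  162.7] W [0.4181 0.2681 0.1627] rot [-90.    0.  -87.9] F [-0.1  0.1 -4.2] w 29.4
```

View pics/w8.png

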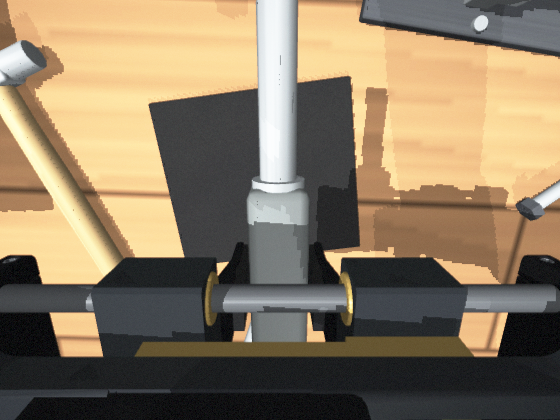

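View pics/sd8.png

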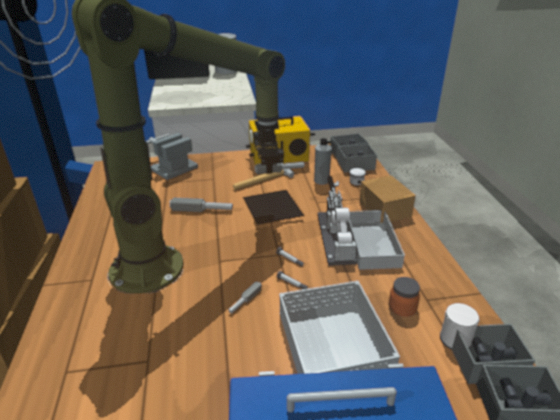

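>>> {"name": "carry_out", "arguments": {"targets": [[[30,0,3],[0,0,0]],[[45,0,3],[0,0,0]],[[45,0,3],[0,0,0]],[[45,0,3],[0,0,0]],[[45,0,3],[0,0,0]],[[28,0,0],[0,0,0]],[[0,15,0],[0,4.3,0]],[[0,20,0],[0,4.3,0]],[[0,20,0],[0,0,0]],[[0,0,0],[0,0,0]],[[0,0,0],[0,0,0]]]}}

```text
time_s: 11.25
tool_pos: [0.4405, 0.0307, 0.1063]
tool_rot: [-90.2, -0.1, -96.5]
force: [-0.6, 0.2, -2.6]
grip_width: 0.0294
```

```bash
python3 st.py wrist=w9 scene=sc9 side=sd9; python3 -c "
import cv2,numpy as np
a=cv2.imread('pics/sc9.png')[180:340,250:410];b=cv2.imread('pics/sd9.png')[140:300,250:410]
cv2.imwrite('pics/m9.png',cv2.resize(np.hstack([a,b]),None,fx=2.5,fy=2.5,interpolation=2))"
```

```text
11.25 fix [-172.5   -0.8  106.3] W [0.4405 0.0307 0.1063] rot [-90.2  -0.1 -96.5] F [-0.6  0.2 -2.6] w 29.4
```

View pics/w9.png

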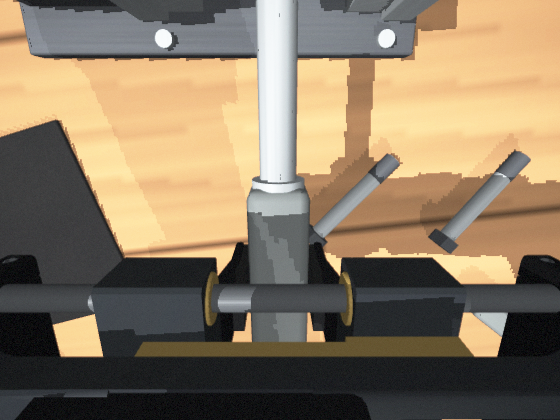

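View pics/m9.png

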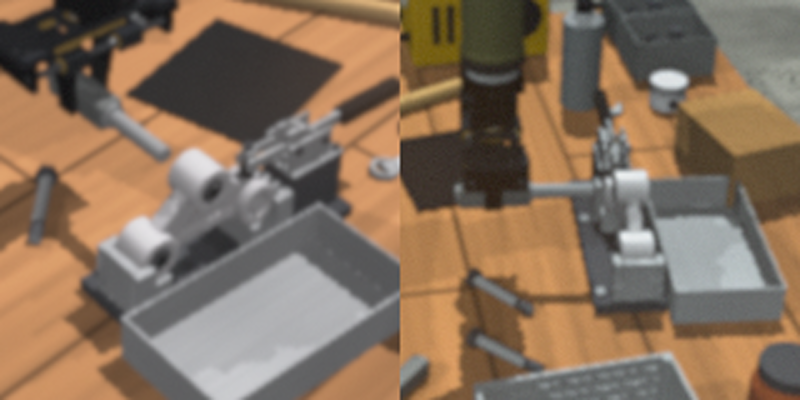

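Run:
```python
from st import *
o=env.get_obs()
z=cv2.imread('pics/sc9.png')[215:300,290:380]; y=cv2.imread('pics/sd9.png')[190:265,290:370]
cv2.imwrite('pics/m10.png',np.hstack([cv2.resize(z,(450,425),interpolation=2),cv2.resize(y,(340,425),interpolation=2)]))
for X in [(20,0,118),(20,-62,68),(20,62,68),(-20,0,118)]: print(X,proj('scene',W(FP,X)).round(1),proj('side',W(FP,X)).round(1))
T=Rn.from_euler('xyz',o['tool_rot'],degrees=True).as_matrix()
for L in (35,45,126):
  tip=np.array(o['tool_pos'])+T@np.array([0,-.0114,L/1000]); print(tip,tofix(tip),proj('scene',tip).round(1),proj('side',tip).round(1))
```

```text
(20, 0, 118) [333.1 255.9] [347.2 215.1]
(20, -62, 68) [312.1 283.5] [349.5 239.6]
(20, 62, 68) [351.4 261.4] [342.9 217.4]
(-20, 0, 118) [321.6 247.2] [334.6 215.5]
[0.47720139 0.02704787 0.11970563] [-135.6   -0.3  119.7] [291.1 223.7] [297.9 216.3]
[0.48713738 0.02591828 0.11971795] [-125.6   -0.3  119.7] [293.6 225.5] [301.1 216.1]
[0.56761888 0.01676857 0.11981774] [-44.6  -0.3 119.8] [314.8 241.5] [326.8 215.3]
```

View pics/m10.png

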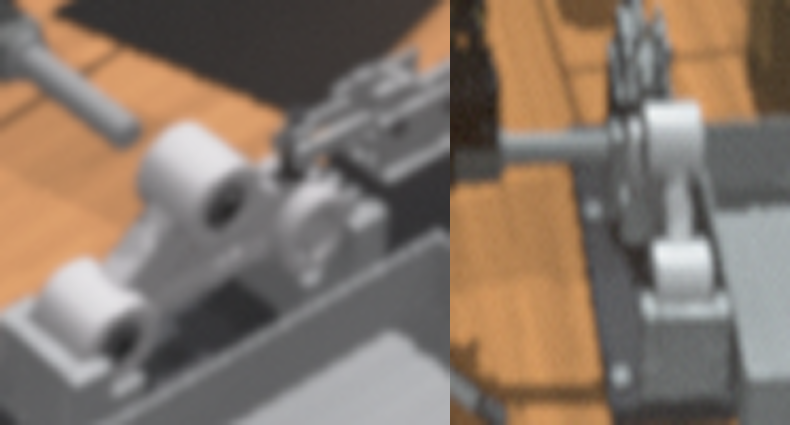

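>>> {"name": "carry_out", "arguments": {"targets": [[[-2,1,6],[0,0,0]],[[0,0,8],[0,0,0]],[[0,0,6],[0,0,0]],[[0,0,4],[0,0,0]],[[0,0,4],[0,0,0]],[[0,0,3],[0,0,0]],[[0,0,3],[0,0,0]],[[0,0,3],[0,0,0]],[[0,0,3],[0,0,0]],[[0,0,0],[0,0,0]]]}}

```text
time_s: 12.4
tool_pos: [0.4823, 0.0282, 0.1066]
tool_rot: [-90.0, 0.0, -96.5]
force: [-0.4, 0.9, -3.3]
grip_width: 0.0295
```

```bash
sed -i 's/FP=.*/FP=[.6155,.014,np.radians(-6.5)]/' st.py; python3 st.py scene=sc11 side=sd11; python3 -c "
import cv2,numpy as np
a=cv2.imread('pics/sc11.png')[180:340,250:410];b=cv2.imread('pics/sd11.png')[140:300,250:410]
cv2.imwrite('pics/m11.png',cv2.resize(np.hstack([a,b]),None,fx=2.5,fy=2.5,interpolation=2))"
```

```text
12.4 fix [-134.    -0.9  106.6] W [0.4823 0.0282 0.1066] rot [-90.    0.  -96.5] F [-0.4  0.9 -3.3] w 29.5
```

View pics/m11.png

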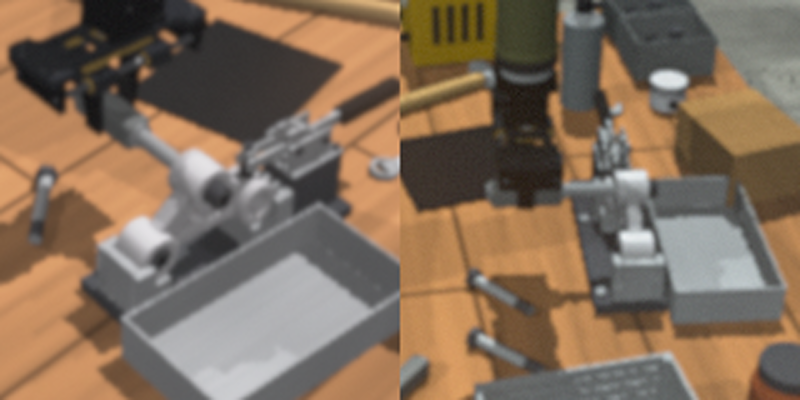

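>>> {"name": "carry_out", "arguments": {"targets": [[[0,0,4],[0,0,0]],[[0,0,4],[0,0,0]],[[0,0,4],[0,0,0]],[[0,0,4],[0,0,0]],[[0,0,4],[0,0,0]],[[0,0,4],[0,0,0]],[[0,0,4],[0,0,0]],[[0,0,4],[0,0,0]],[[0,0,3],[0,0,0]],[[0,0,0],[0,0,0]],[[0,0,0],[0,0,0]]]}}

```text
time_s: 13.6
tool_pos: [0.5165, 0.0243, 0.1065]
tool_rot: [-90.0, -0.0, -96.5]
force: [-0.5, 0.4, -4.0]
grip_width: 0.0294
```

```bash
cat > sh.sh <<'E'
python3 st.py scene=sc$1 side=sd$1; python3 -c "
import cv2,numpy as np
a=cv2.imread('pics/sc$1.png')[180:340,250:410];b=cv2.imread('pics/sd$1.png')[140:300,250:410]
cv2.imwrite('pics/m$1.png',cv2.resize(np.hstack([a,b]),None,fx=2.5,fy=2.5,interpolation=2))"
E
bash sh.sh 12
```

```text
13.6 fix [-99.5  -0.9 106.5] W [0.5165 0.0243 0.1065] rot [-90.   -0.  -96.5] F [-0.5  0.4 -4. ] w 29.4
```

View pics/m12.png

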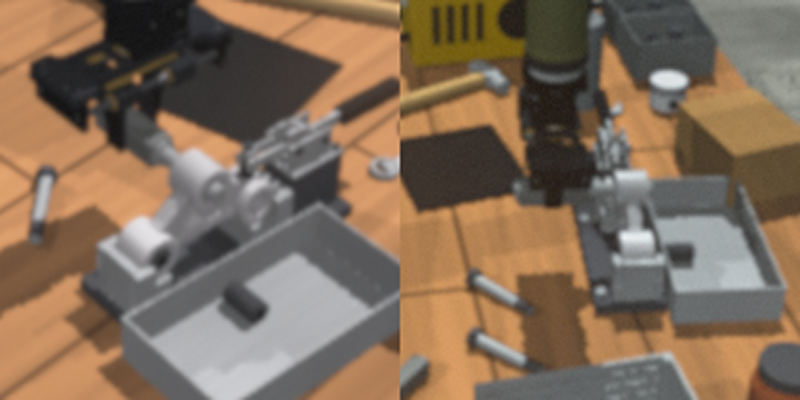

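>>> {"name": "carry_out", "arguments": {"targets": [[[0,0,-15],[0,0,0]],[[0,0,-30],[0,0,0]],[[0,0,-28],[0,0,0]],[[20,10,0],[0,0,0]],[[20,20,0],[0,0,0]],[[20,20,0],[0,0,0]],[[2,0,0],[0,0,0]],[[0,0,0],[0,0,0]],[[0,0,0],[0,0,0]]]}}

```text
time_s: 14.6
tool_pos: [0.4373, -0.028, 0.0571]
tool_rot: [-90.0, 0.0, -96.5]
force: [-0.1, 0.0, -3.0]
grip_width: 0.0297
```

```bash
bash sh.sh 13
python3 - <<'E'
from st import *
o=env.get_obs()
for X in [(20,-62,68),(-20,-62,68),(20,0,118)]: print(X,proj('scene',W(FP,X)).round(1),proj('side',W(FP,X)).round(1))
T=Rn.from_euler('xyz',o['tool_rot'],degrees=True).as_matrix()
tip=np.array(o['tool_pos'])+T@np.array([0,-.0114,126/1000]); print(tip,tofix(tip),proj('scene',tip).round(1),proj('side',tip).round(1))
E
```

```text
14.6 fix [-172.3  -61.9   57.1] W [ 0.4373 -0.028   0.0571] rot [-90.    0.  -96.5] F [-0.1  0.  -3. ] w 29.7
(20, -62, 68) [313.8 283.8] [350.4 239.1]
(-20, -62, 68) [302.7 274.5] [337.5 239.6]
(20, 0, 118) [334.8 256.2] [348.1 214.6]
[ 0.56253119 -0.04204731  0.06845634] [-46.3 -61.7  68.5] [295.9 268.4] [329.1 239.7]
```

View pics/m13.png

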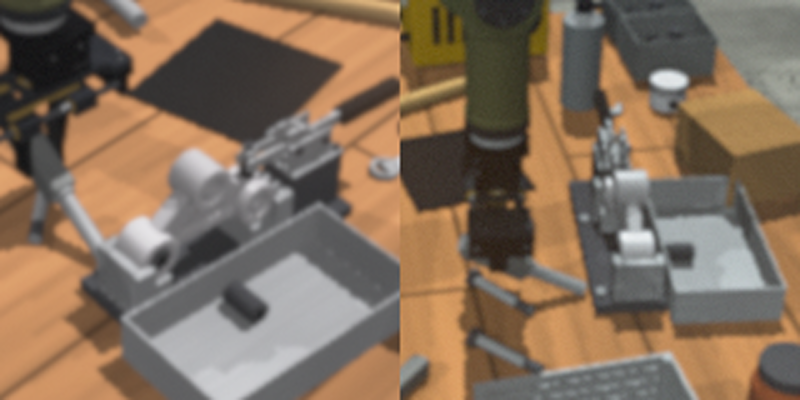

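>>> {"name": "carry_out", "arguments": {"targets": [[[0,-30,0],[0,0,0]],[[0,-45,0],[0,0,0]],[[0,-25,0],[0,-4.3,0]],[[0,0,0],[0,-4.3,0]],[[-35,0,-1],[0,0,0]],[[-45,0,-2],[0,0,0]],[[-45,0,-1],[0,0,0]],[[-45,0,-1],[0,0,0]],[[-45,0,-1],[0,0,0]],[[-45,0,-1],[0,0,0]],[[-36,0,-1],[0,0,0]],[[0,0,0],[0,0,0]]]}}

```text
time_s: 15.9
tool_pos: [0.4157, 0.2739, 0.1569]
tool_rot: [-90.0, 0.2, -87.3]
force: [-0.4, 0.5, -3.5]
grip_width: 0.0297
```

```bash
python3 st.py wrist=w14 side=sd14;python3 -c "
import cv2,numpy as np
a=cv2.imread('pics/w14.png')[0:400,80:480];b=cv2.imread('pics/sd14.png')[100:300,180:380]
cv2.imwrite('pics/m14.png',np.hstack([a,cv2.resize(b,(400,400),interpolation=2)]))"
```

```text
15.9 fix [-228.   235.6  156.9] W [0.4157 0.2739 0.1569] rot [-90.    0.2 -87.3] F [-0.4  0.5 -3.5] w 29.7
```

View pics/m14.png

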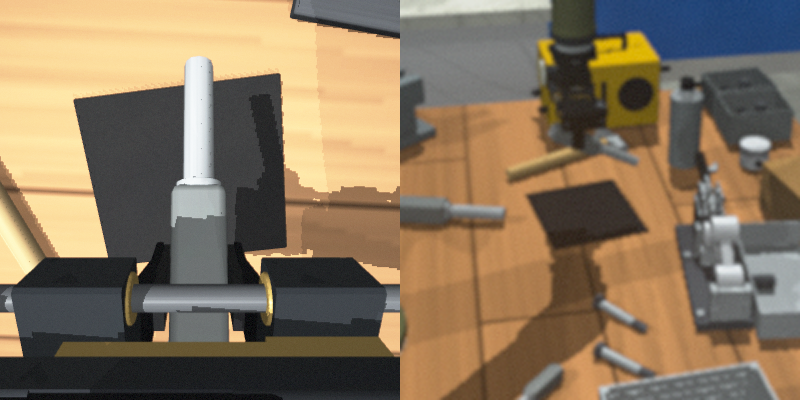

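>>> {"name": "carry_out", "arguments": {"targets": [[[4,30,0],[0,0,0]],[[0,40,0],[0,0,0]],[[0,25,0],[0,0,0]],[[0,5,0],[0,0,0]],[[0,0,0],[0,0,0]]]}}

```text
time_s: 16.5
tool_pos: [0.4187, 0.2614, 0.0567]
tool_rot: [-90.0, -0.1, -88.0]
force: [0.7, 0.6, -2.8]
grip_width: 0.0297
```

>>> {"name": "carry_out", "arguments": {"targets": [[[0,3,0],[0,0,0]],[[0,4,0],[0,0,0]],[[0,5,0],[0,0,0]],[[0,5,0],[0,0,0]],[[0,5,0],[0,0,0]],[[0,5,0],[0,0,0]],[[0,5,0],[0,0,0]],[[0,5,0],[0,0,0]],[[0,5,0],[0,0,0]],[[0,5,0],[0,0,0]],[[0,0,0],[0,0,0]]], "squeeze": 3}}

```text
time_s: 17.6
tool_pos: [0.4185, 0.2626, 0.0091]
tool_rot: [-90.0, 0.0, -87.9]
force: [0.8, -0.3, -1.6]
grip_width: 0.03
```

```bash
python3 st.py wrist=w15 side=sd15;python3 -c "
import cv2,numpy as np
a=cv2.imread('pics/w15.png')[0:400,80:480];b=cv2.imread('pics/sd15.png')[100:300,180:380]
cv2.imwrite('pics/m15.png',np.hstack([a,cv2.resize(b,(400,400),interpolation=2)]))"
```

```text
17.6 fix [-223.9  224.7    9.1] W [0.4185 0.2626 0.0091] rot [-90.    0.  -87.9] F [ 0.8 -0.3 -1.6] w 30.0
```

View pics/m15.png

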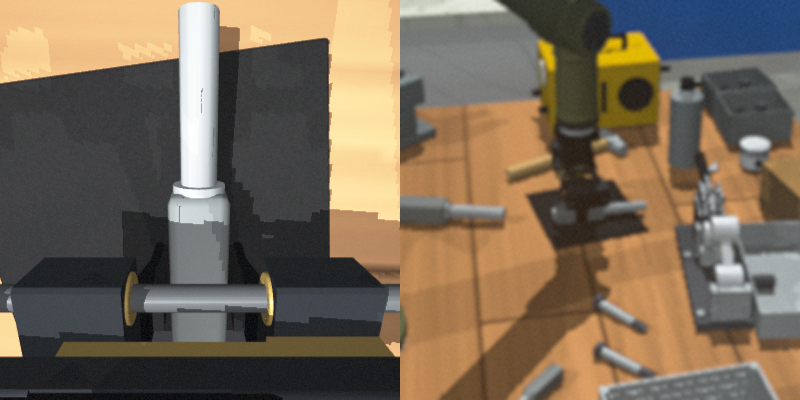

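>>> {"name": "carry_out", "arguments": {"targets": [[[0,0,0],[0,0,0]],[[0,0,0],[0,0,0]],[[0,0,0],[0,0,0]],[[0,1.5,5],[0,0,0]],[[0,0,5],[0,0,0]],[[0,0,0],[0,0,0]],[[0,0,0],[0,0,0]]], "jaw": 0.6}}

```text
time_s: 18.4
tool_pos: [0.4285, 0.2629, 0.008]
tool_rot: [-90.0, -0.0, -87.9]
force: [0.5, -0.1, 0.3]
grip_width: 0.0523
```

```bash
python3 st.py wrist=w16
```

```text
18.4 fix [-213.9  226.1    8. ] W [0.4285 0.2629 0.008 ] rot [-90.   -0.  -87.9] F [ 0.5 -0.1  0.3] w 52.3
```

View pics/w16.png

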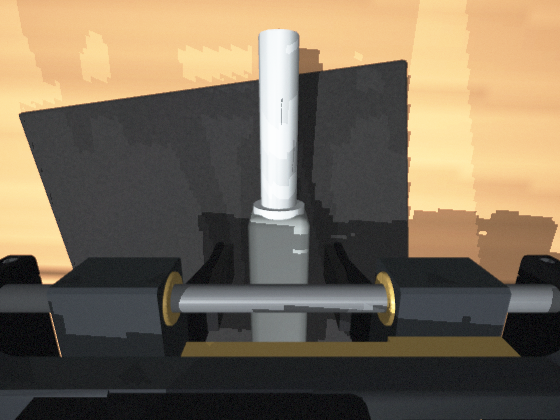

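Run:
```python
from st import *
o=env.get_obs()
T=Rn.from_euler('xyz',o['tool_rot'],degrees=True).as_matrix()
for u,z in [((279,30),.028),((279,34),.019),((278,213),.019),((278,207),.028)]: print((T.T@(atz('wrist',u,z,o)-o['tool_pos'])*1000).round(1))
im=cv2.imread('pics/w8.png')
```

```text
[  0.3 -20.1 112.2]
[  0.3 -11.1 112.7]
[ -0.1 -11.1  30.8]
[ -0.1 -20.1  36.6]
```

>>> {"name": "carry_out", "arguments": {"targets": [[[0,0,0],[0,0,0]],[[0,0,0],[0,0,0]],[[0,0,0],[0,0,0]],[[0,0,0],[0,0,0]],[[0,0,0],[0,0,0]],[[0,0,0],[0,0,0]],[[0,-20,0],[0,0,0]],[[0,-45,0],[0,0,0]],[[0,-45,0],[0,0,0]],[[0,-40,0],[0,0,0]],[[0,0,0],[0,0,0]],[[0,0,0],[0,0,0]]], "jaw": 0, "squeeze": 60}}

```text
time_s: 19.65
tool_pos: [0.4282, 0.2628, 0.158]
tool_rot: [-90.0, 0.0, -87.9]
force: [0.2, -0.6, -3.8]
grip_width: 0.0293
```

```bash
python3 st.py wrist=w17
python3 - <<'E'
from st import *
o=env.get_obs()
T=Rn.from_euler('xyz',o['tool_rot'],degrees=True).as_matrix()
# which world dir for tip at rows if tool-y offset -11
for L in (105,112,115,118,126):
    print(L,proj('wrist',np.array(o['tool_pos'])+T@np.array([0,-.020,L/1000]),o).round(0))
E
```

```text
19.65 fix [-214.3  226.   158. ] W [0.4282 0.2628 0.158 ] rot [-90.    0.  -87.9] F [ 0.2 -0.6 -3.8] w 29.3
105 [278.  49.]
112 [278.  31.]
115 [278.  22.]
118 [278.  14.]
126 [278.  -9.]
```

View pics/w17.png

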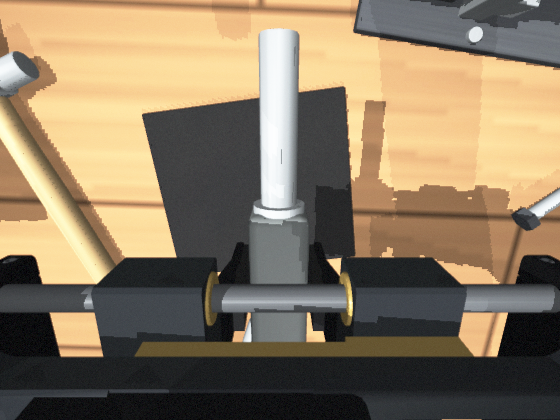

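>>> {"name": "carry_out", "arguments": {"targets": [[[30,0,1],[0,0,0]],[[45,0,1.5],[0,0,0]],[[45,0,1.5],[0,0,0]],[[45,0,1.5],[0,0,0]],[[45,0,1.5],[0,0,0]],[[45,0,1.5],[0,0,0]],[[37.5,0,0],[0,0,0]],[[0,10,0],[0,4.3,0]],[[0,25,0],[0,4.3,0]],[[0,35,0],[0,0,0]],[[0,31,0],[0,0,0]],[[0,0,0],[0,0,0]]]}}

```text
time_s: 20.9
tool_pos: [0.441, -0.0291, 0.0509]
tool_rot: [-90.8, -0.1, -96.5]
force: [-1.5, -0.2, -3.7]
grip_width: 0.0294
```

```bash
bash sh.sh 18; python3 st.py wrist=w18; python3 -c "
import cv2,numpy as np
a=cv2.imread('pics/w18.png')[0:320,140:420];b=cv2.imread('pics/m18.png')
cv2.imwrite('pics/n18.png',np.hstack([cv2.resize(b,(640,320)),a[:, 60:220]]))"
```

```text
20.9 fix [-168.5  -62.6   50.9] W [ 0.441  -0.0291  0.0509] rot [-90.8  -0.1 -96.5] F [-1.5 -0.2 -3.7] w 29.4
21.0 fix [-163.6  -62.    55.7] W [ 0.4459 -0.0291  0.0557] rot [-90.2  -0.  -96.5] F [ 0.   0.7 -3.1] w 29.7
```

View pics/n18.png

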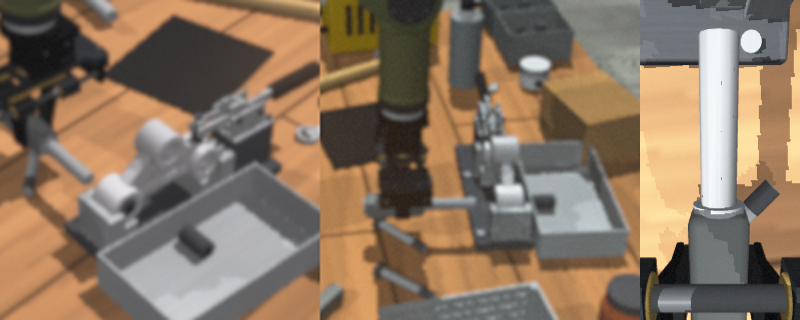

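>>> {"name": "carry_out", "arguments": {"targets": [[[0,0,5],[0,0,0]],[[0,0,8],[0,0,0]],[[0,0,8],[0,0,0]],[[0,0,6],[0,0,0]],[[0,0,4],[0,0,0]],[[0,0,3],[0,0,0]],[[0,0,3],[0,0,0]],[[0,0,3],[0,0,0]],[[0,0,3],[0,0,0]],[[0,0,0],[0,0,0]]]}}

```text
time_s: 22.05
tool_pos: [0.4908, -0.034, 0.0571]
tool_rot: [-90.0, -0.0, -96.5]
force: [0.2, 0.4, -3.7]
grip_width: 0.0297
```

```bash
bash sh.sh 19
```

```text
22.05 fix [-118.5  -61.8   57.1] W [ 0.4908 -0.034   0.0571] rot [-90.   -0.  -96.5] F [ 0.2  0.4 -3.7] w 29.7
```

View pics/m19.png

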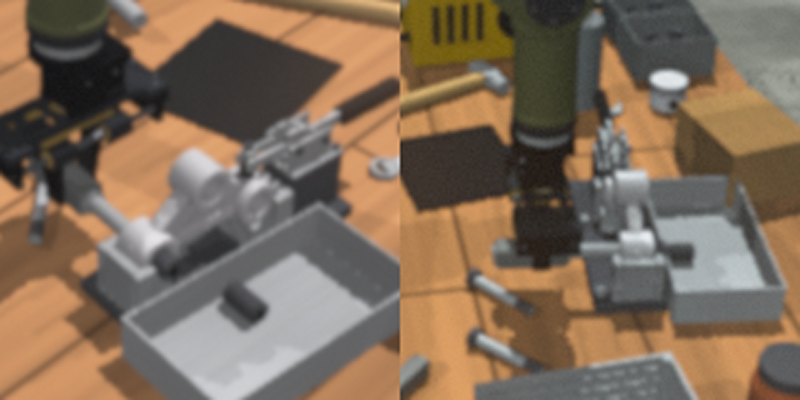

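>>> {"name": "carry_out", "arguments": {"targets": [[[0,0,4],[0,0,0]],[[0,0,4],[0,0,0]],[[0,0,4],[0,0,0]],[[0,0,4],[0,0,0]],[[0,0,4],[0,0,0]],[[0,0,4],[0,0,0]],[[0,0,4],[0,0,0]],[[0,0,4],[0,0,0]],[[0,0,2],[0,0,0]],[[0,0,0],[0,0,0]],[[0,0,0],[0,0,0]]]}}

```text
time_s: 23.25
tool_pos: [0.5239, -0.0378, 0.057]
tool_rot: [-90.0, -0.0, -96.5]
force: [0.8, 0.5, -3.3]
grip_width: 0.0295
```

>>> {"name": "carry_out", "arguments": {"targets": [[[0,0,-15],[0,0,0]],[[0,0,-30],[0,0,0]],[[0,0,-31],[0,0,0]],[[-20,0,0],[0,0,0]],[[-35,0,0],[0,0,0]],[[-35,0,0],[0,0,0]],[[-34,0,0],[0,0,0]],[[0,0,0],[0,0,0]],[[0,0,0],[0,0,0]],[[0,0,0],[0,0,0]]]}}

```text
time_s: 24.25
tool_pos: [0.4623, 0.0928, 0.0569]
tool_rot: [-90.0, -0.0, -96.6]
force: [0.2, -0.3, -2.6]
grip_width: 0.0295
```

```bash
bash sh.sh 20; python3 st.py wrist=w20; python3 -c "
import cv2,numpy as np
a=cv2.imread('pics/w20.png')[0:320,140:420];b=cv2.imread('pics/m20.png')
cv2.imwrite('pics/n20.png',np.hstack([cv2.resize(b,(640,320)),a[:, 60:220]]))"
```

```text
24.25 fix [-161.1   60.9   56.9] W [0.4623 0.0928 0.0569] rot [-90.   -0.  -96.6] F [ 0.2 -0.3 -2.6] w 29.5
24.35 fix [-161.    60.8   57. ] W [0.4625 0.0926 0.057 ] rot [-90.   -0.  -96.6] F [ 0.3 -0.6 -2.7] w 29.4
```

View pics/n20.png

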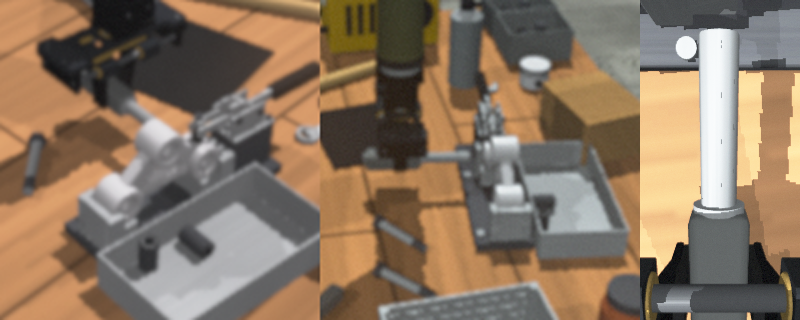

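>>> {"name": "carry_out", "arguments": {"targets": [[[-1,0,5],[0,0,0]],[[0,0,8],[0,0,0]],[[0,0,8],[0,0,0]],[[0,0,6],[0,0,0]],[[0,0,4],[0,0,0]],[[0,0,3],[0,0,0]],[[0,0,3],[0,0,0]],[[0,0,3],[0,0,0]],[[0,0,3],[0,0,0]],[[0,0,0],[0,0,0]]]}}

```text
time_s: 25.4
tool_pos: [0.5058, 0.0901, 0.0571]
tool_rot: [-90.0, 0.0, -96.5]
force: [-1.1, -0.3, -3.5]
grip_width: 0.03
```

```bash
bash sh.sh 21
```

```text
25.4 fix [-117.6   63.2   57.1] W [0.5058 0.0901 0.0571] rot [-90.    0.  -96.5] F [-1.1 -0.3 -3.5] w 30.0
```

View pics/m21.png

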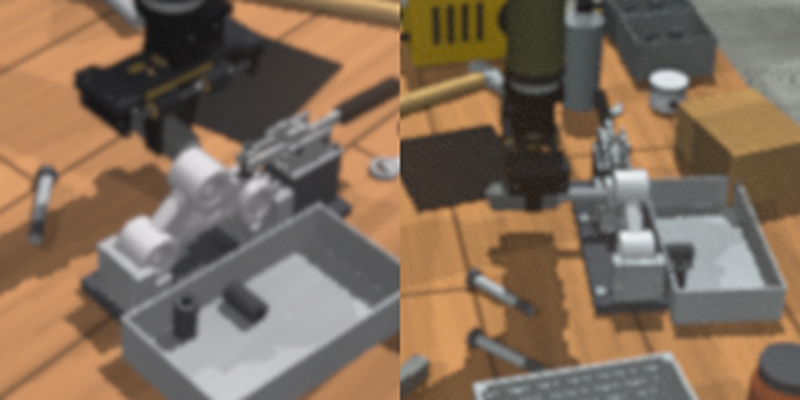

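>>> {"name": "carry_out", "arguments": {"targets": [[[0,0,4],[0,0,0]],[[0,0,4],[0,0,0]],[[0,0,4],[0,0,0]],[[0,0,4],[0,0,0]],[[0,0,4],[0,0,0]],[[0,0,4],[0,0,0]],[[0,0,4],[0,0,0]],[[0,0,4],[0,0,0]],[[0,0,2],[0,0,0]],[[0,0,0],[0,0,0]]]}}

```text
time_s: 26.5
tool_pos: [0.5395, 0.0862, 0.057]
tool_rot: [-90.0, -0.0, -96.5]
force: [0.1, -0.2, -3.0]
grip_width: 0.0296
```

```bash
bash sh.sh 22
```

```text
26.5 fix [-83.7  63.1  57. ] W [0.5395 0.0862 0.057 ] rot [-90.   -0.  -96.5] F [ 0.1 -0.2 -3. ] w 29.6
```

View pics/m22.png

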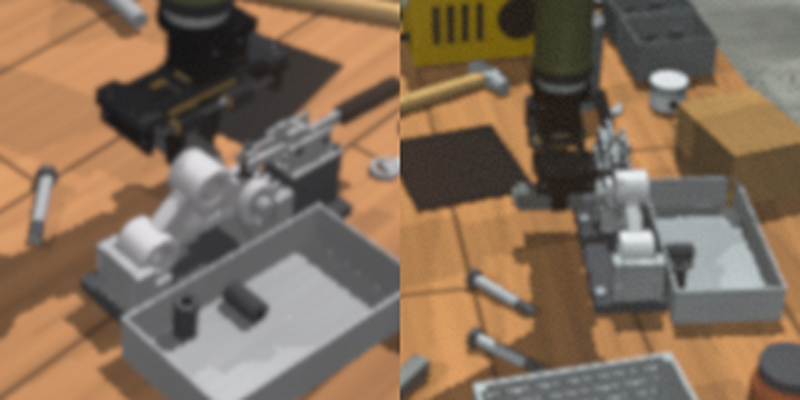

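>>> {"name": "carry_out", "arguments": {"targets": [[[0,0,-15],[0,0,0]],[[0,0,-30],[0,0,0]],[[0,0,-35],[0,0,0]],[[0,-20,0],[0,-4.3,0]],[[0,-30,0],[0,-4.3,0]],[[-40,0,-4],[0,0,0]],[[-45,0,-5],[0,0,0]],[[-45,0,-5],[0,0,0]],[[-45,0,-4],[0,0,0]],[[-6,0,0],[0,0,0]],[[0,0,0],[0,0,0]],[[0,0,0],[0,0,0]]]}}

```text
time_s: 27.8
tool_pos: [0.4352, 0.274, 0.1068]
tool_rot: [-90.0, -0.1, -88.0]
force: [0.3, -1.3, -3.7]
grip_width: 0.0299
```

```bash
python3 st.py wrist=w23 scene=sc23
```

```text
27.8 fix [-208.5  238.   106.8] W [0.4352 0.274  0.1068] rot [-90.   -0.1 -88. ] F [ 0.3 -1.3 -3.7] w 29.9
```

View pics/w23.png

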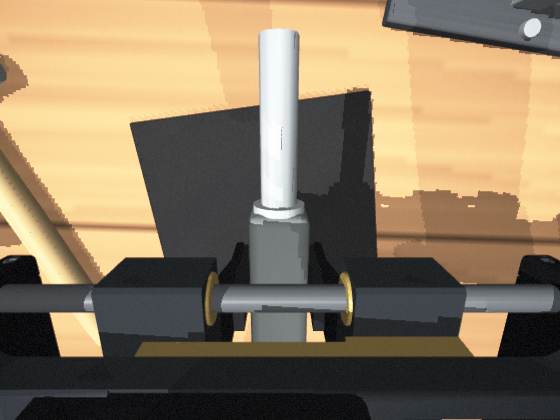

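View pics/sc23.png

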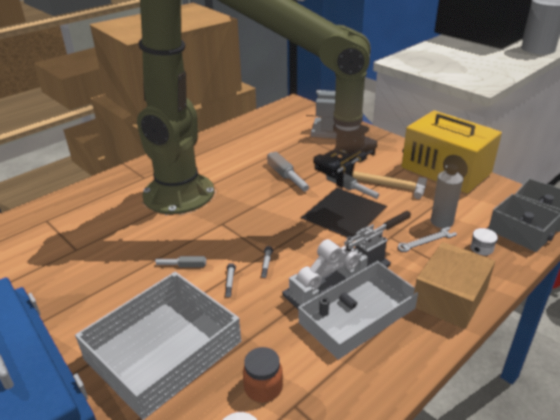

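>>> {"name": "carry_out", "arguments": {"targets": [[[0,30,0],[0,0,0]],[[0,40,0],[0,0,0]],[[0,20,0],[0,0,0]],[[0,6,0],[0,0,0]],[[0,1.5,0],[0,0,0]],[[0,0,0],[0,0,0]],[[0,0,0],[0,0,0]]]}}

```text
time_s: 28.6
tool_pos: [0.4364, 0.2761, 0.0111]
tool_rot: [-89.8, 0.1, -87.9]
force: [0.2, 0.5, -3.8]
grip_width: 0.0296
```

>>> {"name": "carry_out", "arguments": {"targets": [[[0,0,0],[0,0,0]],[[0,0,0],[0,0,0]],[[0,0,0],[0,0,0]],[[0,0,0],[0,0,0]],[[0,-10,0],[0,0,0]],[[0,-40,0],[0,0,0]],[[0,-45,0],[0,0,0]],[[0,-45,0],[0,0,0]],[[0,-45,0],[0,0,0]],[[0,0,0],[0,0,0]]], "jaw": 0.6, "squeeze": 30}}

```text
time_s: 29.6
tool_pos: [0.4386, 0.2781, 0.2026]
tool_rot: [-89.3, 0.4, -87.9]
force: [-0.1, -0.3, 0.0]
grip_width: 0.0522
```

```bash
python3 st.py wrist=w24 scene=sc24
```

```text
29.6 fix [-205.7  242.4  202.6] W [0.4386 0.2781 0.2026] rot [-89.3   0.4 -87.9] F [-0.1 -0.3  0. ] w 52.2
```

View pics/w24.png

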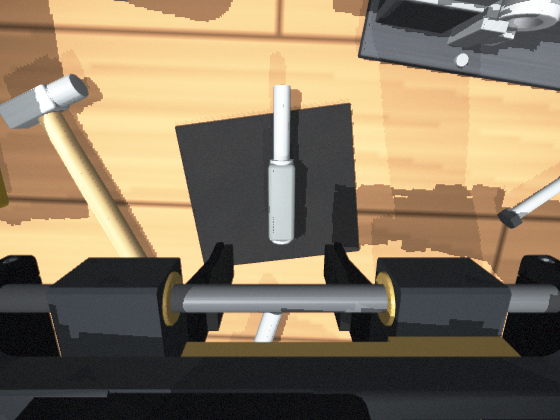

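>>> {"name": "carry_out", "arguments": {"targets": [[[17.6,0,38.8],[0,0,0]],[[17.6,0,38.8],[0,0,0]],[[17.6,0,38.8],[0,0,0]],[[17.6,0,38.8],[0,0,0]],[[17.6,0,38.8],[0,0,0]],[[0,0,0],[0,-8.14,0]],[[0,0,0],[0,-8.14,0]],[[0,0,0],[0,-8.14,0]],[[0,0,0],[0,-8.14,0]],[[0,0,0],[0,-8.14,0]],[[0,0,0],[0,-8.14,0]],[[0,0,0],[0,-8.14,0]]]}}

```text
time_s: 30.9
tool_pos: [0.631, 0.1944, 0.1924]
tool_rot: [-90.2, 0.1, -30.6]
force: [-0.3, 0.6, -0.4]
grip_width: 0.0523
```

>>> {"name": "carry_out", "arguments": {"targets": [[[0,0,0],[0,-8.14,0]],[[0,0,0],[0,-8.14,0]],[[0,0,0],[0,-8.14,0]],[[0,0,0],[0,0,0]],[[0,0,0],[0,0,0]],[[0,0,0],[0,0,0]]]}}

```text
time_s: 31.5
tool_pos: [0.6318, 0.1946, 0.1938]
tool_rot: [-90.0, 0.1, -6.6]
force: [-0.0, -0.6, -0.4]
grip_width: 0.0524
```

```bash
python3 st.py wrist=w25; python3 -c "
from st import *
from net import look
look('wrist',['clamp_grip','clamp_handle'],{'clamp_grip':.114,'clamp_handle':.114})
for y in (185,245,275): print(y,proj('wrist',W(FP,(0,y,114))).round(), tofix(W(FP,(0,y,114))))"
```

```text
31.5 fix [ -4.2 181.3 193.8] W [0.6318 0.1946 0.1938] rot [-90.    0.1  -6.6] F [-0.  -0.6 -0.4] w 52.4
wrist clamp_grip 0.77 [285.0, 165.0] n 3343 box 271 96 295 283 [0.641, 0.236, 0.114]
wrist clamp_handle 0.63 [282.0, 167.0] n 3136 box 272 97 294 282 [0.639, 0.235, 0.114]
wrist clamp_handle 0.27 [278.0, 317.0] n 417 box 262 312 302 331 [0.62, 0.098, 0.114]
185 [284. 211.] [ -0. 185. 114.]
245 [285. 137.] [  0. 245. 114.]
275 [285.  95.] [ -0. 275. 114.]
```

View pics/w25.png

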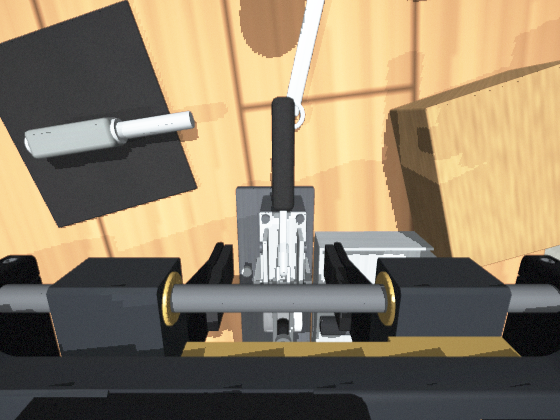

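>>> {"name": "carry_out", "arguments": {"targets": [[[1.5,0,30],[0,0,0]],[[1.5,0,34],[0,0,0]],[[0,35,0],[0,0,0]],[[0,40,0],[0,0,0]],[[0,28,0],[0,0,0]],[[0,0,0],[0,0,0]],[[0,0,0],[0,0,0]]]}}

```text
time_s: 32.35
tool_pos: [0.6425, 0.2581, 0.092]
tool_rot: [-90.0, 0.0, -6.5]
force: [-0.1, -0.6, 0.4]
grip_width: 0.0523
```

>>> {"name": "carry_out", "arguments": {"targets": [[[0,0,0],[0,0,0]],[[0,0,0],[0,0,0]],[[0,0,0],[0,0,0]],[[0,0,0],[0,0,0]],[[0,0,0],[0,0,0]],[[0,0,0],[0,0,0]]], "jaw": 0, "squeeze": 20}}

```text
time_s: 32.95
tool_pos: [0.6426, 0.258, 0.0919]
tool_rot: [-90.0, -0.0, -6.5]
force: [0.4, 0.6, 1.4]
grip_width: 0.0179
```

```bash
python3 st.py; python3 -c "
import numpy as np
p=None
for t in np.arange(0,1.21,.1):
    q=np.array([150+95*np.cos(t),104+95*np.sin(t)]); print(round(t,1),q.round(1), None if p is None else (q-p).round(1)); p=q"
```

```text
32.95 fix [ -0.7 245.5  91.9] W [0.6426 0.258  0.0919] rot [-90.   -0.   -6.5] F [0.4 0.6 1.4] w 17.9
0.0 [245. 104.] None
0.1 [244.5 113.5] [-0.5  9.5]
0.2 [243.1 122.9] [-1.4  9.4]
0.3 [240.8 132.1] [-2.3  9.2]
0.4 [237.5 141. ] [-3.3  8.9]
0.5 [233.4 149.5] [-4.1  8.6]
0.6 [228.4 157.6] [-5.   8.1]
0.7 [222.7 165.2] [-5.7  7.6]
0.8 [216.2 172.1] [-6.5  6.9]
0.9 [209.1 178.4] [-7.1  6.3]
1.0 [201.3 183.9] [-7.7  5.5]
1.1 [193.1 188.7] [-8.2  4.7]
1.2 [184.4 192.5] [-8.7  3.9]
```

>>> {"name": "carry_out", "arguments": {"targets": [[[0,-9.5,-0.5],[0,0,0]],[[0,-9.4,-1.4],[0,0,0]],[[0,-9.2,-2.3],[0,0,0]],[[0,-8.9,-3.3],[0,0,0]],[[0,-8.6,-4.1],[0,0,0]],[[0,-8.1,-5],[0,0,0]],[[0,-7.6,-5.7],[0,0,0]],[[0,-6.9,-6.5],[0,0,0]],[[0,-6.3,-7.1],[0,0,0]],[[0,-5.5,-7.7],[0,0,0]],[[0,-4.7,-8.2],[0,0,0]],[[0,-3.9,-8.5],[0,0,0]]]}}

```text
time_s: 34.15
tool_pos: [0.6358, 0.1985, 0.1808]
tool_rot: [-89.9, -0.1, -6.5]
force: [4.3, 1.8, -2.8]
grip_width: 0.0177
```

```bash
bash sh.sh 26; python3 st.py wrist=w26; python3 -c "
import cv2,numpy as np
a=cv2.imread('pics/w26.png')[0:320,160:400];b=cv2.imread('pics/m26.png')
cv2.imwrite('pics/n26.png',np.hstack([cv2.resize(b,(560,280)),cv2.resize(a,(210,280))]))"
```

```text
34.15 fix [ -0.7 185.6 180.8] W [0.6358 0.1985 0.1808] rot [-89.9  -0.1  -6.5] F [ 4.3  1.8 -2.8] w 17.7
34.25 fix [ -0.6 184.  181.4] W [0.6357 0.1968 0.1814] rot [-90.   -0.   -6.6] F [1.2 0.2 3. ] w 18.1
```

View pics/n26.png

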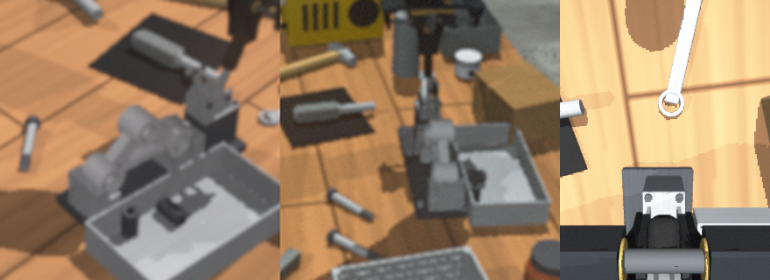

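>>> {"name": "carry_out", "arguments": {"targets": [[[0,0,0],[0,0,0]],[[0,0,0],[0,0,0]],[[0,0,0],[0,0,0]],[[0,-30,0],[0,0,0]],[[0,-45,0],[0,0,0]],[[0,-45,0],[0,0,0]],[[0,0,-45],[0,0,0]],[[0,0,-45],[0,0,0]],[[0,0,-45],[0,0,0]],[[0,0,-45],[0,0,0]],[[0,0,-45],[0,0,0]],[[0,0,0],[0,0,0]]], "jaw": 0.6}}

```text
time_s: 35.5
tool_pos: [0.6091, -0.0352, 0.2998]
tool_rot: [-90.3, 0.0, -7.2]
force: [-0.1, 0.3, -0.1]
grip_width: 0.0523
```

>>> {"name": "carry_out", "arguments": {"targets": [[[0,0,0],[0,0,0]],[[0,0,0],[0,0,0]],[[0,0,0],[0,0,0]]], "jaw": 0.95}}

```text
time_s: 35.8
tool_pos: [0.6101, -0.0233, 0.3]
tool_rot: [-90.0, 0.0, -6.3]
force: [0.3, -0.3, -0.6]
grip_width: 0.0684
```

```bash
python3 st.py wrist=w27 scene=sc27; python3 -c "
from st import *
for X in [(-20,0,141),(20,0,141),(0,0,118),(0,62,91),(40,125,50)]: print(X,proj('wrist',W(FP,X)).round())"
```

```text
35.8 fix [ -1.1 -37.7 300. ] W [ 0.6101 -0.0233  0.3   ] rot [-90.    0.   -6.3] F [ 0.3 -0.3 -0.6] w 68.4
(-20, 0, 141) [261. 157.]
(20, 0, 141) [300. 157.]
(0, 0, 118) [280. 154.]
(0, 62, 91) [280.  96.]
(40, 125, 50) [314.  42.]
```

View pics/w27.png

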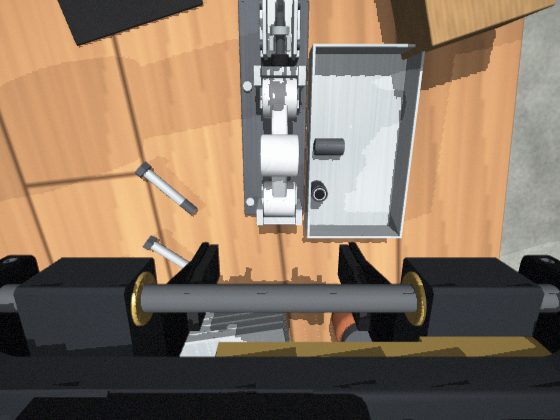

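View pics/sc27.png

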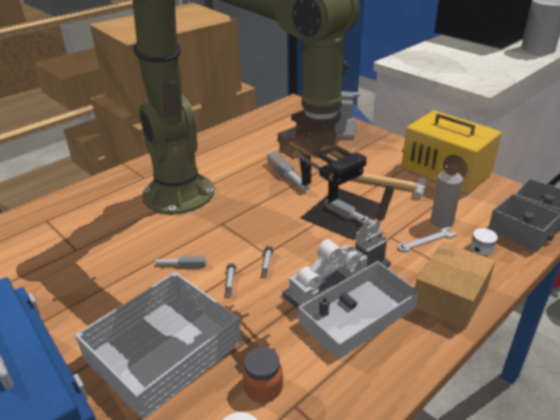

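>>> {"name": "carry_out", "arguments": {"targets": [[[1,0,19],[0,0,0]],[[0,0,18.5],[0,0,0]],[[0,45,0],[0,0,0]],[[0,45,0],[0,0,0]],[[0,45,0],[0,0,0]],[[0,40,0],[0,0,0]],[[0,18,0],[0,0,0]],[[0,8,0],[0,0,0]],[[0,0,0],[0,0,0]],[[0,0,0],[0,0,0]],[[0,0,0],[0,0,0]]]}}

```text
time_s: 37.0
tool_pos: [0.6167, 0.0119, 0.1011]
tool_rot: [-90.0, -0.2, -6.5]
force: [-0.6, 0.2, 0.5]
grip_width: 0.0827
```

>>> {"name": "carry_out", "arguments": {"targets": [[[0,0,0],[0,0,0]],[[0,0,0],[0,0,0]],[[0,0,0],[0,0,0]],[[0,0,0],[0,0,0]],[[0,0,0],[0,0,0]],[[0,0,0],[0,0,0]],[[0,0,0],[0,0,0]],[[0,0,0],[0,0,0]]], "jaw": 0, "squeeze": 55}}

```text
time_s: 37.8
tool_pos: [0.6152, 0.0116, 0.0991]
tool_rot: [-90.0, 0.0, -6.5]
force: [-1.2, -0.2, -0.2]
grip_width: 0.0394
```

```bash
bash sh.sh 28
```

```text
37.8 fix [-0.  -2.4 99.1] W [0.6152 0.0116 0.0991] rot [-90.    0.   -6.5] F [-1.2 -0.2 -0.2] w 39.4
```

View pics/m28.png

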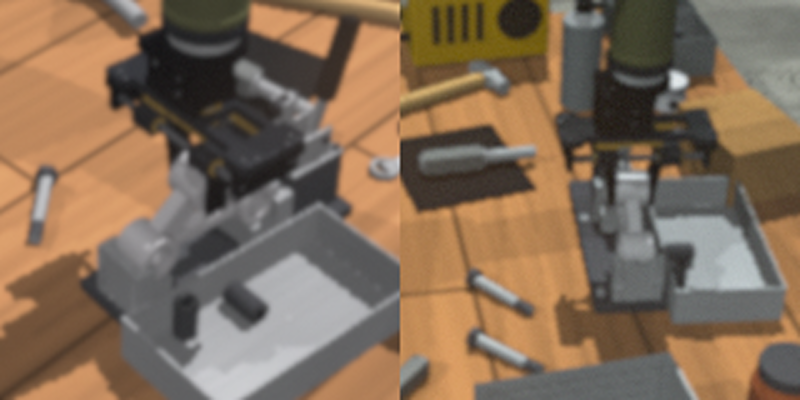

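>>> {"name": "carry_out", "arguments": {"targets": [[[0,-8,0],[0,0,0]],[[0,-15,0],[0,0,0]],[[0,-20,0],[0,0,0]],[[0,-25,0],[0,0,0]],[[0,-25,0],[0,0,0]],[[0,-25,0],[0,0,0]],[[0,-20,0],[0,0,0]],[[0,-10,0],[0,0,0]],[[0,0,0],[0,0,0]]]}}

```text
time_s: 38.8
tool_pos: [0.6159, 0.0118, 0.2489]
tool_rot: [-90.0, -0.2, -6.5]
force: [0.1, 0.7, -7.6]
grip_width: 0.0394
```

```bash
python3 st.py scene=sc29 side=sd29; python3 -c "
import cv2
from st import *
from net import look
look('scene',['basket'])
look('side',['basket'])
a=cv2.imread('pics/sc29.png')[160:420,60:420]
cv2.imwrite('pics/z29.png',cv2.resize(a,None,fx=2.2,fy=2.2,interpolation=2))
b=cv2.imread('pics/sd29.png')[240:420,210:450]
cv2.imwrite('pics/y29.png',cv2.resize(b,None,fx=3,fy=3,interpolation=2))"
```

```text
38.8 fix [  0.7  -2.1 248.9] W [0.6159 0.0118 0.2489] rot [-90.   -0.2  -6.5] F [ 0.1  0.7 -7.6] w 39.4
scene basket 0.89 [156.0, 340.0] n 13709 box 76 272 240 419 [0.465, -0.379, 0.009]
side basket 0.82 [335.0, 329.0] n 8450 box 278 281 400 374 [0.504, -0.343, 0.009]
```

View pics/z29.png

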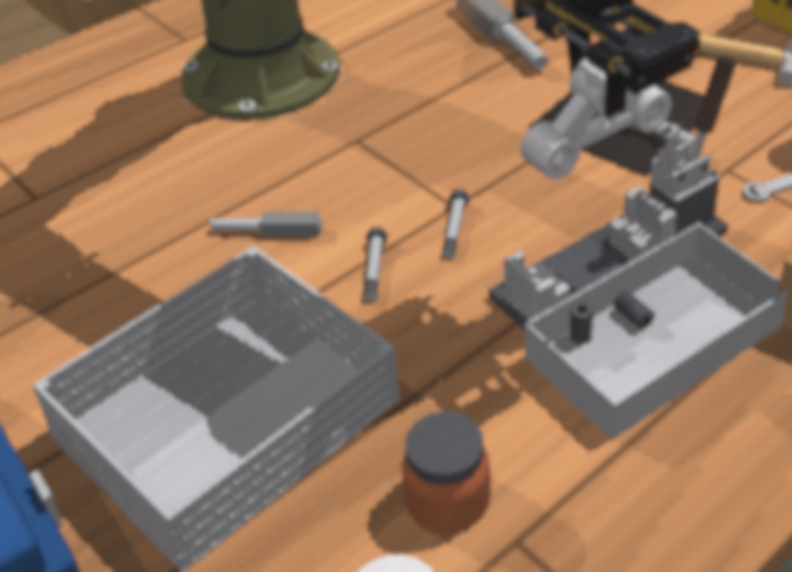

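View pics/y29.png

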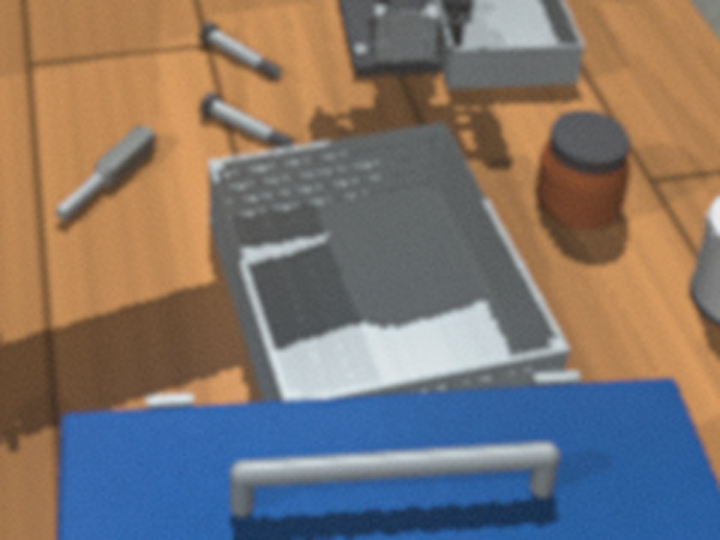

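Run:
```python
from st import *
s=[('scene',(-110,130,75),(174.5,273.6)),('scene',(110,130,75),(239.5,319)),('scene',(-110,-130,75),(78,335)),('scene',(110,-130,75),(142,396))]
d=[('side',(-110,130,75),(280.7,295)),('side',(110,130,75),(359,282.7)),('side',(110,-130,75),(396.7,355)),('side',(-110,-130,75),(300,373))]
for ob in (s,d,s+d):
    p,r=fit(ob,None,[.48,-.35,0.]); print(p,np.degrees(p[2]),r.tolist())
# bolts
for cam,h,t in [('side',(207/3+210,35/3+240),(277/3+210,72/3+240)),('side',(207/3+210,103/3+240),(290/3+210,140/3+240)),('scene',(458/2.2+60,196/2.2+160),(449/2.2+60,255/2.2+160)),('scene',(376/2.2+60,233/2.2+160),(370/2.2+60,298/2.2+160))]:
    A,B=atz(cam,h,.009),atz(cam,t,.009); print(cam,A.round(3),B.round(3),((A+B)/2).round(3),np.linalg.norm(A-B).round(3),np.degrees(np.arctan2(*(B-A)[[1,0]])).round(1))
```

```text
[ 0.49455157 -0.37583309  0.08113424] 4.648649750515037 [[1.0, -2.3], [2.0, -2.6], [-1.3, 1.1], [-0.8, 0.4]]
[ 0.48614923 -0.37898865  0.0181043 ] 1.0372997407336908 [[-1.3, -3.6], [0.2, -1.8], [-0.0, 2.8], [0.5, 0.3]]
[ 0.49176902 -0.37800621  0.05560275] 3.1858030453096506 [[1.4, -2.4], [0.6, -1.2], [-2.6, -0.7], [-5.0, 0.2], [-0.8, -2.8], [-0.1, -3.0], [3.5, 0.2], [5.6, 0.7]]
side [0.412 0.    0.009] [ 0.473 -0.072  0.009] [ 0.443 -0.036  0.009] 0.095 -50.0
side [ 0.395 -0.108  0.009] [ 0.465 -0.175  0.009] [ 0.43  -0.141  0.009] 0.097 -43.5
scene [0.409 0.008 0.009] [ 0.479 -0.071  0.009] [ 0.444 -0.032  0.009] 0.105 -48.3
scene [ 0.391 -0.106  0.009] [ 0.469 -0.179  0.009] [ 0.43  -0.142  0.009] 0.107 -42.9
```

>>> {"name": "carry_out", "arguments": {"targets": [[[0,0,-15],[0,0,0]],[[-2,0,-30],[0,0,0]],[[-3,0,-40],[0,0,0]],[[-3,0,-42],[0,0,0]],[[-3,0,-42],[0,0,0]],[[-3,0,-42],[0,0,0]],[[-3,0,-42],[0,0,0]],[[-3,0,-42],[0,0,0]],[[-3,0,-40],[0,0,0]],[[-3,0,-32],[0,0,0]],[[0,0,-20],[0,-3,0]],[[0,0,0],[0,-4,0]]]}}

```text
time_s: 40.2
tool_pos: [0.5416, -0.377, 0.2458]
tool_rot: [-90.2, 0.2, 0.2]
force: [0.7, 0.2, -6.9]
grip_width: 0.0394
```

>>> {"name": "carry_out", "arguments": {"targets": [[[0,0,0],[0,-3,0]],[[0,0,0],[0,0,0]],[[0,0,0],[0,0,0]]]}}

```text
time_s: 40.5
tool_pos: [0.5449, -0.3705, 0.2465]
tool_rot: [-90.0, 0.1, 3.4]
force: [0.2, -0.6, -7.3]
grip_width: 0.0392
```

```bash
python3 st.py scene=sc30 side=sd30 wrist=w30; python3 -c "
import cv2
a=cv2.imread('pics/sc30.png')[160:420,60:420]
b=cv2.imread('pics/sd30.png')[160:420,200:460]
import numpy as np
cv2.imwrite('pics/z30.png',cv2.resize(np.hstack([a,b]),None,fx=1.25,fy=1.25,interpolation=2))"
```

```text
40.5 fix [ -26.6 -390.1  246.5] W [ 0.5449 -0.3705  0.2465] rot [-90.    0.1   3.4] F [ 0.2 -0.6 -7.3] w 39.2
```

View pics/z30.png

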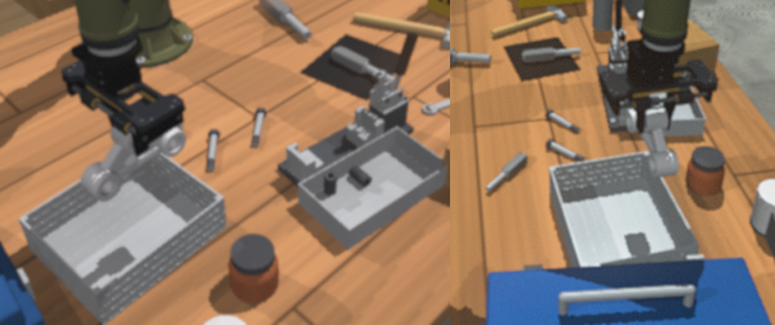

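View pics/w30.png

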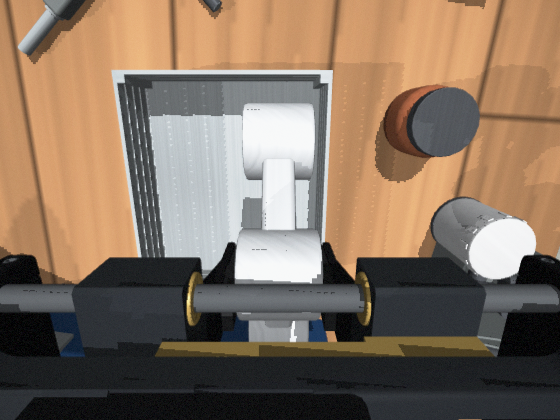

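Run:
```python
from st import *
o=env.get_obs()
A=atz('wrist',(115,71),.075,o);B=atz('wrist',(332,71),.075,o); print(A,B,np.linalg.norm(A-B),np.degrees(np.arctan2(*(B-A)[[1,0]])))
th=np.arctan2(*(B-A)[[1,0]]); print((A+B)/2+.13*np.array([np.sin(th),-np.cos(th),0]))
```

```text
[ 0.37493965 -0.25876492  0.075     ] [ 0.59043999 -0.24566874  0.075     ] 0.2158979057979594 3.477648163632596
[ 0.49057551 -0.38197744  0.075     ]
```

>>> {"name": "carry_out", "arguments": {"targets": [[[0,20,-8],[0,0,0]],[[0,40,0],[0,0,0]],[[0,40,0],[0,0,0]],[[0,40,0],[0,0,0]],[[0,25,0],[0,0,0]],[[0,12,0],[0,0,0]],[[0,6,0],[0,0,0]],[[0,3,0],[0,0,0]],[[0,0,0],[0,0,0]],[[0,0,0],[0,0,0]]]}}

```text
time_s: 41.65
tool_pos: [0.5473, -0.3786, 0.063]
tool_rot: [-90.1, -0.1, 3.5]
force: [-0.2, 1.2, -6.8]
grip_width: 0.0393
```

```bash
python3 st.py scene=sc31 side=sd31; python3 -c "
import cv2
a=cv2.imread('pics/sc31.png')[160:420,60:420]
b=cv2.imread('pics/sd31.png')[160:420,200:460]
import numpy as np
cv2.imwrite('pics/z31.png',cv2.resize(np.hstack([a,b]),None,fx=1.25,fy=1.25,interpolation=2))"
```

```text
41.65 fix [ -23.4 -397.8   63. ] W [ 0.5473 -0.3786  0.063 ] rot [-90.1  -0.1   3.5] F [-0.2  1.2 -6.8] w 39.3
```

View pics/z31.png

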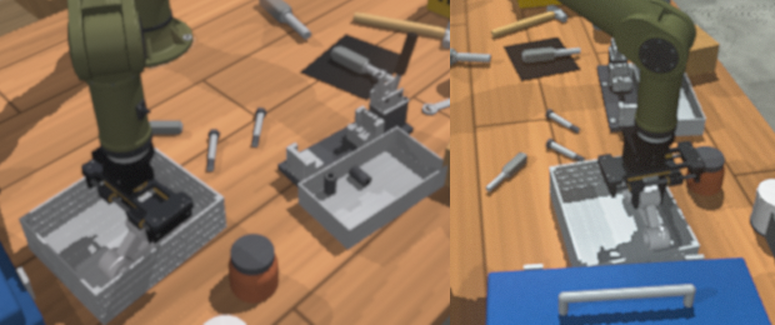

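>>> {"name": "carry_out", "arguments": {"targets": [[[0,2,0],[0,0,0]],[[0,2,0],[0,0,0]],[[0,0,0],[0,0,0]],[[0,0,0],[0,0,0]]]}}

```text
time_s: 42.15
tool_pos: [0.5465, -0.3782, 0.0581]
tool_rot: [-90.0, -0.0, 3.5]
force: [-1.6, 0.6, 0.7]
grip_width: 0.039
```

>>> {"name": "carry_out", "arguments": {"targets": [[[0,0,0],[0,0,0]],[[0,0,0],[0,0,0]],[[0,0,0],[0,0,0]],[[0,0,0],[0,0,0]],[[0,-10,0],[0,0,0]],[[0,-30,0],[0,0,0]],[[0,-40,0],[0,0,0]],[[0,-45,0],[0,0,0]],[[0,-45,0],[0,0,0]],[[0,0,0],[0,0,0]],[[0,0,0],[0,0,0]]], "jaw": 0.66, "squeeze": 40}}

```text
time_s: 43.25
tool_pos: [0.547, -0.3784, 0.2297]
tool_rot: [-90.1, -0.2, 3.5]
force: [0.0, -0.6, -0.1]
grip_width: 0.0572
```

```bash
python3 st.py wrist=w32 scene=sc32
```

```text
43.25 fix [ -23.7 -397.6  229.7] W [ 0.547  -0.3784  0.2297] rot [-90.1  -0.2   3.5] F [ 0.  -0.6 -0.1] w 57.2
```

View pics/w32.png

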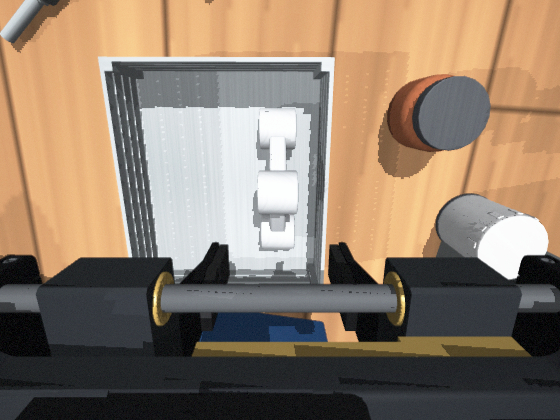

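View pics/sc32.png

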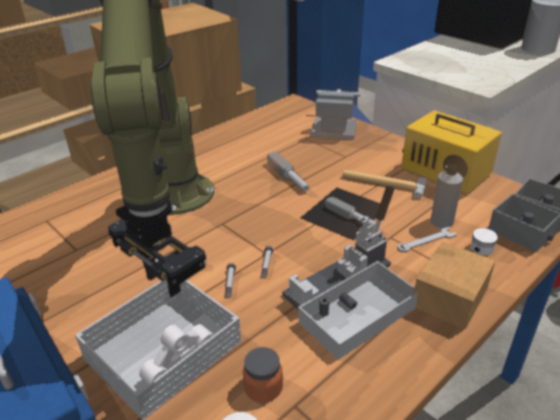

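>>> {"name": "carry_out", "arguments": {"targets": [[[-22,0,33],[0,0,0]],[[-22,0,33],[0,0,0]],[[-22,0,34],[0,0,0]],[[-23,0,34],[0,0,0]],[[0,0,0],[0,0,0]],[[0,0,0],[0,0,0]],[[0,0,0],[0,0,0]]]}}

```text
time_s: 44.05
tool_pos: [0.4493, -0.2504, 0.2266]
tool_rot: [-90.0, 0.0, 3.5]
force: [0.7, -0.4, -1.0]
grip_width: 0.0576
```

```bash
python3 st.py wrist=w33; python3 -c "
from st import *
from net import look
look('wrist',['bolt0'])
o=env.get_obs()
for r in env.outline_of('wrist','bolt0'):
    ys,xs=np.nonzero(r['mask'])
    if len(xs)>3000: continue
    P=np.array([atz('wrist',(x,y),.009,o) for x,y in zip(xs,ys)])[:,:2]
    c=P.mean(0);u,s,v=np.linalg.svd(P-c); t=(P-c)@v[0]; print(c.round(4),'mid',(c+v[0]*(t.min()+t.max())/2).round(4),np.degrees(np.arctan2(v[0][1],v[0][0])).round(1),'len',np.ptp(t).round(3))"
```

```text
44.05 fix [-135.2 -281.6  226.6] W [ 0.4493 -0.2504  0.2266] rot [-90.    0.    3.5] F [ 0.7 -0.4 -1. ] w 57.6
wrist bolt0 0.83 [303.0, 10.0] n 346 box 292 0 314 24 [0.464, -0.062, 0.009]
wrist bolt0 0.81 [265.0, 88.0] n 1143 box 229 47 297 125 [0.426, -0.142, 0.009]
[ 0.4646 -0.062 ] mid [ 0.4633 -0.0608] -44.6 len 0.028
[ 0.4246 -0.1407] mid [ 0.4273 -0.1434] -44.2 len 0.102
```

View pics/w33.png

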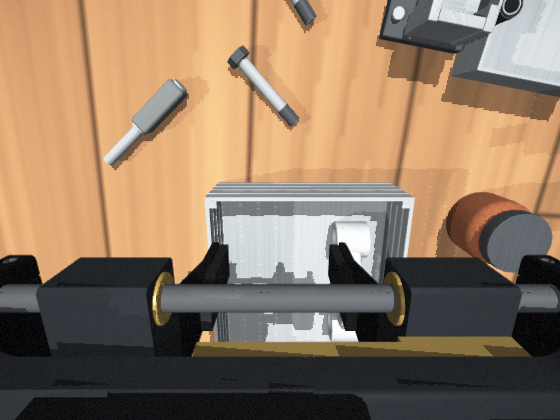

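>>> {"name": "carry_out", "arguments": {"targets": [[[-5,0,36],[0,0,0]],[[-5,0,36],[0,0,0]],[[-5.4,0,36],[0,0,0]],[[0,10,0],[0,-8.46,0]],[[0,20,0],[0,-8.46,0]],[[0,20,0],[0,-8.46,0]],[[0,20,0],[0,-8.46,0]],[[0,20,0],[0,-8.46,0]],[[0,0,0],[0,0,0]],[[0,0,0],[0,0,0]],[[0,0,0],[0,0,0]]]}}

```text
time_s: 45.3
tool_pos: [0.4282, -0.1431, 0.1383]
tool_rot: [-90.1, -0.1, 45.6]
force: [-0.0, -0.6, 0.3]
grip_width: 0.0575
```

```bash
python3 st.py wrist=w34; python3 -c "
from st import *
print(env.get_obs()['qpos'].round(1))"
```

```text
45.3 fix [-168.3 -177.3  138.3] W [ 0.4282 -0.1431  0.1383] rot [-90.1  -0.1  45.6] F [-0.  -0.6  0.3] w 57.5
[ 25.2  -1.9  -9.9 116.1  -0.4  65.7  61.2]
```

View pics/w34.png

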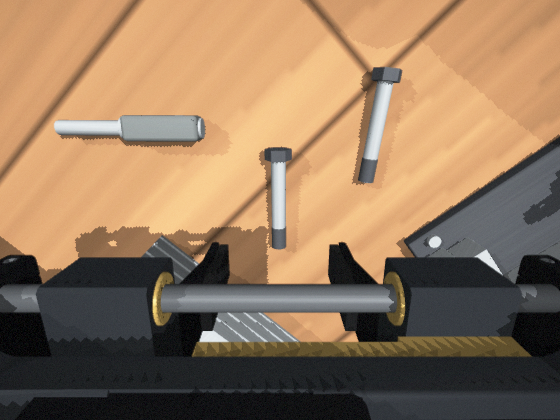

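Run:
```python
from st import *
o=env.get_obs()
T=Rn.from_euler('xyz',o['tool_rot'],degrees=True).as_matrix()
for h,t in [((278,150),(279,247)),((386,72),(367,181))]:
    A,B=atz('wrist',h,.010,o),atz('wrist',t,.007,o); m=(A+B)/2
    print(A.round(4),B.round(4),'mid',m.round(4),np.linalg.norm(A-B).round(3),np.degrees(np.arctan2(*(B-A)[[1,0]])).round(1),'tool',(T.T@(m-o['tool_pos'])*1000).round(1))
```

```text
[ 0.3926 -0.1097  0.01  ] [ 0.4643 -0.1782  0.007 ] mid [ 0.4285 -0.144   0.0085] 0.099 -43.7 tool [ -0.6 129.9  -0.5]
[0.4102 0.0038 0.01  ] [ 0.4741 -0.0691  0.007 ] mid [ 0.4421 -0.0327  0.0085] 0.097 -48.8 tool [ 88.6 129.9  67.5]
```

>>> {"name": "carry_out", "arguments": {"targets": [[[0,40,0],[0,0,0]],[[0,45,0],[0,0,0]],[[0,30,0],[0,0,0]],[[0,14,0],[0,0,0]],[[0,5,0],[0,0,0]],[[0,0,0],[0,0,0]],[[0,0,0],[0,0,0]]]}}

```text
time_s: 46.05
tool_pos: [0.4285, -0.1432, 0.0045]
tool_rot: [-90.1, -0.1, 45.8]
force: [-0.1, 0.0, 0.7]
grip_width: 0.0572
```

>>> {"name": "carry_out", "arguments": {"targets": [[[0,0,0],[0,0,0]],[[0,0,0],[0,0,0]],[[0,0,0],[0,0,0]],[[0,0,0],[0,0,0]],[[0,0,0],[0,0,0]],[[0,0,0],[0,0,0]],[[0,0,0],[0,0,0]],[[0,0,0],[0,0,0]]], "jaw": 0, "squeeze": 40}}

```text
time_s: 46.85
tool_pos: [0.4272, -0.1427, 0.0032]
tool_rot: [-90.0, 0.0, 45.8]
force: [0.4, 0.2, -0.5]
grip_width: 0.0128
```

>>> {"name": "carry_out", "arguments": {"targets": [[[0,-20,0],[0,0,0]],[[0,-40,0],[0,0,0]],[[0,-45,0],[0,0,0]],[[0,-45,0],[0,0,0]],[[0,0,0],[0,0,0]],[[0,0,0],[0,0,0]]]}}

```text
time_s: 47.45
tool_pos: [0.4276, -0.1429, 0.1539]
tool_rot: [-90.1, -0.0, 45.8]
force: [-0.4, 0.2, -1.5]
grip_width: 0.0126
```

```bash
python3 st.py wrist=w35
```

```text
47.45 fix [-168.9 -177.2  153.9] W [ 0.4276 -0.1429  0.1539] rot [-90.1  -0.   45.8] F [-0.4  0.2 -1.5] w 12.6
```

View pics/w35.png

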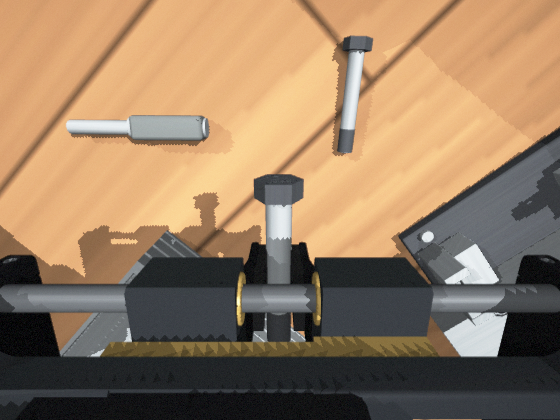

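>>> {"name": "carry_out", "arguments": {"targets": [[[0,0,0],[0,8.46,0]],[[0,0,0],[0,8.46,0]],[[0,0,0],[0,8.46,0]],[[0,0,0],[0,8.46,0]],[[0,0,0],[0,8.46,0]],[[-2,0,-30],[0,0,0]],[[-2,0,-45],[0,0,0]],[[-2,0,-45],[0,0,0]],[[-2,0,-45],[0,0,0]],[[-2,0,-45],[0,0,0]],[[-2,0,-32.5],[0,0,0]],[[0,0,0],[0,0,0]]]}}

```text
time_s: 48.7
tool_pos: [0.4266, -0.3904, 0.1501]
tool_rot: [-90.0, 0.3, 3.1]
force: [-1.1, -0.7, -1.6]
grip_width: 0.0128
```

>>> {"name": "carry_out", "arguments": {"targets": [[[0,0,0],[0,0,0]],[[0,0,0],[0,0,0]]]}}

```text
time_s: 48.9
tool_pos: [0.4299, -0.3834, 0.1515]
tool_rot: [-89.8, 0.1, 3.6]
force: [0.1, 0.1, -2.2]
grip_width: 0.0131
```

```bash
python3 st.py wrist=w36
```

```text
48.9 fix [-139.4 -415.9  151.5] W [ 0.4299 -0.3834  0.1515] rot [-89.8   0.1   3.6] F [ 0.1  0.1 -2.2] w 13.1
```

View pics/w36.png

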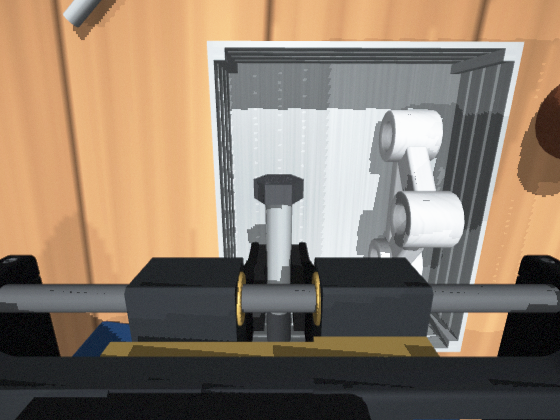

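>>> {"name": "carry_out", "arguments": {"targets": [[[-5,0,-30],[0,0,0]],[[-5,0,-30],[0,0,0]],[[0,40,0],[0,0,0]],[[0,40,0],[0,0,0]],[[0,30,0],[0,0,0]],[[0,15,0],[0,0,0]],[[0,8,0],[0,0,0]],[[0,0,0],[0,0,0]],[[0,0,0],[0,0,0]]]}}

```text
time_s: 49.85
tool_pos: [0.4248, -0.4467, 0.0219]
tool_rot: [-90.1, -0.1, 3.5]
force: [0.2, 0.3, 0.5]
grip_width: 0.0126
```

>>> {"name": "carry_out", "arguments": {"targets": [[[0,0,0],[0,0,0]],[[0,0,0],[0,0,0]],[[0,0,0],[0,0,0]],[[0,-10,0],[0,0,0]],[[0,-40,0],[0,0,0]],[[0,-45,0],[0,0,0]],[[0,-45,0],[0,0,0]],[[0,-45,0],[0,0,0]],[[0,0,0],[0,0,0]],[[0,0,0],[0,0,0]]], "jaw": 0.3}}

```text
time_s: 50.85
tool_pos: [0.4243, -0.4467, 0.2077]
tool_rot: [-90.2, -0.2, 3.5]
force: [-0.1, 0.5, 0.2]
grip_width: 0.0264
```

```bash
python3 st.py wrist=w37 scene=sc37
```

```text
50.85 fix [-137.8 -479.4  207.7] W [ 0.4243 -0.4467  0.2077] rot [-90.2  -0.2   3.5] F [-0.1  0.5  0.2] w 26.4
```

View pics/sc37.png

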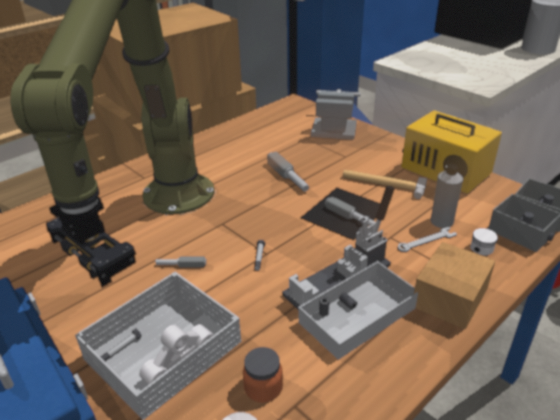

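>>> {"name": "carry_out", "arguments": {"targets": [[[4,0,35],[0,0,0]],[[4,0,45],[0,0,0]],[[4,0,45],[0,0,0]],[[4,0,45],[0,0,0]],[[4,0,45],[0,0,0]],[[4,0,45],[0,0,0]],[[0,0,40],[0,0,0]],[[0,0,0],[0,0,0]],[[0,0,0],[0,0,0]],[[0,0,0],[0,0,0]]], "jaw": 0.66}}

```text
time_s: 51.95
tool_pos: [0.4287, -0.1462, 0.2043]
tool_rot: [-90.0, 0.1, 3.4]
force: [0.3, 0.2, -0.2]
grip_width: 0.0577
```

```bash
python3 st.py wrist=w38; python3 -c "
from st import *
o=env.get_obs()
for r in env.outline_of('wrist','bolt0'):
    ys,xs=np.nonzero(r['mask'])
    print(r['p'],r['xy'],len(xs))
    if len(xs)>3000 or len(xs)<20: continue
    P=np.array([atz('wrist',(x,y),.009,o) for x,y in zip(xs,ys)])[:,:2]
    c=P.mean(0);u,s,v=np.linalg.svd(P-c,full_matrices=False); t=(P-c)@v[0]; print(c.round(4),'mid',(c+v[0]*(t.min()+t.max())/2).round(4),np.degrees(np.arctan2(v[0][1],v[0][0])).round(1),'len',np.ptp(t).round(3))"
```

```text
51.95 fix [-167.5 -180.3  204.3] W [ 0.4287 -0.1462  0.2043] rot [-90.    0.1   3.4] F [ 0.3  0.2 -0.2] w 57.7
0.72 [260.3, 67.4] 1598
[ 0.403  -0.0224] mid [ 0.4069 -0.0266] -47.4 len 0.104
0.33 [549.0, 60.5] 714
[0.6999 0.0058] mid [0.701  0.0055] -14.5 len 0.033
```

View pics/w38.png

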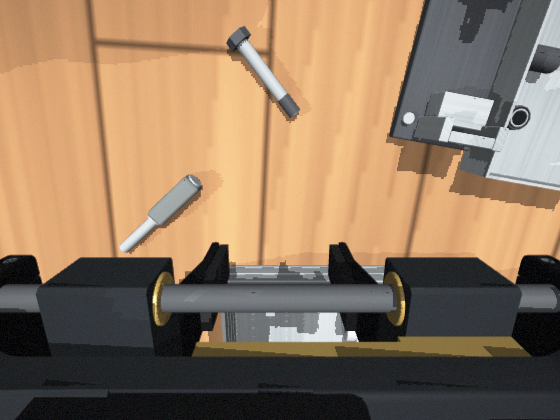

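>>> {"name": "carry_out", "arguments": {"targets": [[[0,0,34],[0,0,0]],[[0,0,34],[0,0,0]],[[0,0,34.5],[0,0,0]],[[0,10,0],[0,-8,0]],[[0,20,0],[0,-8,0]],[[0,20,0],[0,-8,0]],[[0,20,0],[0,-8,0]],[[0,10,0],[0,-7.6,0]],[[0,0,0],[0,0,0]],[[0,0,0],[0,0,0]],[[0,0,0],[0,0,0]]], "squeeze": 60}}

```text
time_s: 53.15
tool_pos: [0.4238, -0.0432, 0.1259]
tool_rot: [-90.1, -0.1, 42.9]
force: [0.6, -0.2, 0.4]
grip_width: 0.0572
```

```bash
python3 st.py wrist=w39; python3 -c "
from st import *
o=env.get_obs()
T=Rn.from_euler('xyz',o['tool_rot'],degrees=True).as_matrix()
for r in env.outline_of('wrist','bolt0'):
    ys,xs=np.nonzero(r['mask'])
    if len(xs)>4000 or len(xs)<20: continue
    P=np.array([atz('wrist',(x,y),.009,o) for x,y in zip(xs,ys)])[:,:2]
    c=P.mean(0);u,s,v=np.linalg.svd(P-c,full_matrices=False); t=(P-c)@v[0]; m=c+v[0]*(t.min()+t.max())/2; print(r['p'],m.round(4),np.degrees(np.arctan2(v[0][1],v[0][0])).round(1),'len',np.ptp(t).round(3),'tool',(T.T@(np.append(m,.009)-o['tool_pos'])*1000).round(1))"
```

```text
53.15 fix [-184.   -78.5  125.9] W [ 0.4238 -0.0432  0.1259] rot [-90.1  -0.1  42.9] F [ 0.6 -0.2  0.4] w 57.2
0.9 [ 0.4077 -0.0272] -47.6 len 0.102 tool [ -1.1 116.9  22.8]
```

View pics/w39.png

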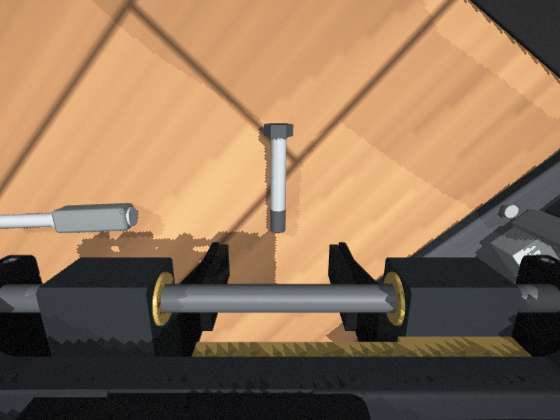

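>>> {"name": "carry_out", "arguments": {"targets": [[[-0.5,35,3],[0,0,0]],[[0,40,0],[0,0,0]],[[0,30,0],[0,0,0]],[[0,12,0],[0,0,0]],[[0,5,0],[0,0,0]],[[0,0,0],[0,0,0]],[[0,0,0],[0,0,0]]]}}

```text
time_s: 53.95
tool_pos: [0.4221, -0.0411, 0.0046]
tool_rot: [-90.1, -0.1, 43.1]
force: [0.5, 0.0, 1.1]
grip_width: 0.0575
```

>>> {"name": "carry_out", "arguments": {"targets": [[[0,0,0],[0,0,0]],[[0,0,0],[0,0,0]],[[0,0,0],[0,0,0]],[[0,0,0],[0,0,0]],[[0,0,0],[0,0,0]],[[0,0,0],[0,0,0]],[[0,0,0],[0,0,0]],[[0,0,0],[0,0,0]]], "jaw": 0}}

```text
time_s: 54.75
tool_pos: [0.4207, -0.0409, 0.0032]
tool_rot: [-90.0, -0.0, 43.1]
force: [-1.0, 0.0, -0.2]
grip_width: 0.0124
```

>>> {"name": "carry_out", "arguments": {"targets": [[[0,-15,0],[0,0,0]],[[0,-35,0],[0,0,0]],[[0,-45,0],[0,0,0]],[[0,-45,0],[0,0,0]],[[0,0,0],[0,0,0]],[[0,0,0],[0,0,0]]]}}

```text
time_s: 55.35
tool_pos: [0.4211, -0.0411, 0.1437]
tool_rot: [-90.1, -0.1, 43.1]
force: [-0.5, -0.1, -2.4]
grip_width: 0.0122
```

```bash
python3 st.py wrist=w40
```

```text
55.35 fix [-186.9  -76.7  143.7] W [ 0.4211 -0.0411  0.1437] rot [-90.1  -0.1  43.1] F [-0.5 -0.1 -2.4] w 12.2
```

View pics/w40.png

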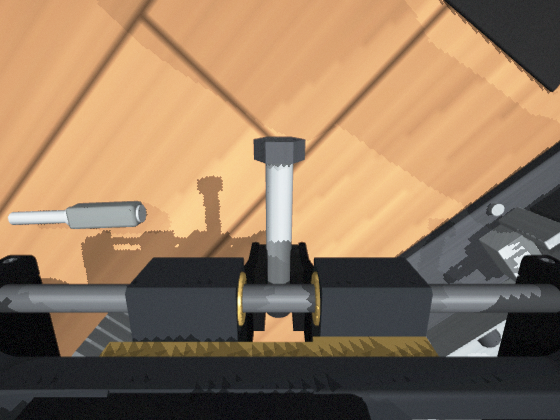

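>>> {"name": "carry_out", "arguments": {"targets": [[[0,-10,0],[0,7.92,0]],[[0,-10,0],[0,7.92,0]],[[0,0,0],[0,7.92,0]],[[0,0,0],[0,7.92,0]],[[0,0,0],[0,7.92,0]],[[-3,0,-30],[0,0,0]],[[-3,0,-45],[0,0,0]],[[-3,0,-48],[0,0,0]],[[-3,0,-48],[0,0,0]],[[-3,0,-48],[0,0,0]],[[-3,0,-48],[0,0,0]],[[-3,0,-42.5],[0,0,0]]]}}

```text
time_s: 56.6
tool_pos: [0.4168, -0.3527, 0.1602]
tool_rot: [-89.9, 0.2, 3.4]
force: [1.6, -0.2, -0.2]
grip_width: 0.0124
```

>>> {"name": "carry_out", "arguments": {"targets": [[[0,0,0],[0,0,0]],[[0,0,0],[0,0,0]],[[0,0,0],[0,0,0]],[[0,0,0],[0,0,0]]]}}

```text
time_s: 57.0
tool_pos: [0.4188, -0.3493, 0.1623]
tool_rot: [-89.9, 0.1, 3.6]
force: [1.0, 0.0, 0.1]
grip_width: 0.0123
```

```bash
python3 st.py wrist=w41
```

```text
57.0 fix [-154.3 -383.2  162.3] W [ 0.4188 -0.3493  0.1623] rot [-89.9   0.1   3.6] F [1.  0.  0.1] w 12.3
```

View pics/w41.png

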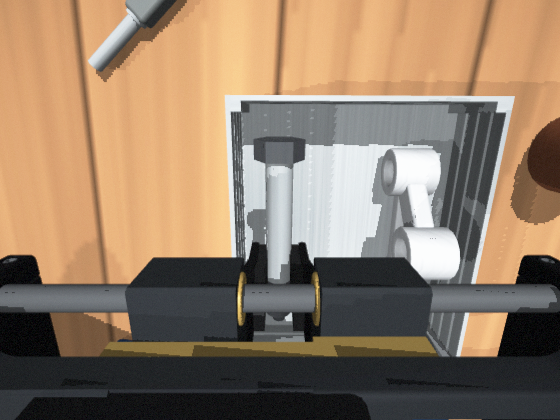

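>>> {"name": "carry_out", "arguments": {"targets": [[[0,40,0],[0,0,0]],[[0,40,0],[0,0,0]],[[0,35,0],[0,0,0]],[[0,17,0],[0,0,0]],[[0,7,0],[0,0,0]],[[0,0,0],[0,0,0]],[[0,0,0],[0,0,0]]]}}

```text
time_s: 57.75
tool_pos: [0.4196, -0.3515, 0.0255]
tool_rot: [-90.1, -0.1, 3.5]
force: [-0.5, -0.2, -1.5]
grip_width: 0.0125
```

>>> {"name": "carry_out", "arguments": {"targets": [[[0,0,0],[0,0,0]],[[0,0,0],[0,0,0]],[[0,0,0],[0,0,0]],[[0,-10,0],[0,0,0]],[[0,-40,0],[0,0,0]],[[0,-45,0],[0,0,0]],[[0,-45,0],[0,0,0]],[[0,-45,0],[0,0,0]],[[0,-45,0],[0,0,0]],[[0,0,-45],[0,0,0]],[[0,0,-45],[0,0,0]],[[0,0,0],[0,0,0]]], "jaw": 0.3}}

```text
time_s: 58.95
tool_pos: [0.4214, -0.4473, 0.2544]
tool_rot: [-90.2, 0.1, 3.1]
force: [-0.4, -0.8, -0.4]
grip_width: 0.0262
```

>>> {"name": "carry_out", "arguments": {"targets": [[[0,0,0],[0,0,0]],[[0,0,0],[0,0,0]],[[0,0,0],[0,0,0]]]}}

```text
time_s: 59.25
tool_pos: [0.4247, -0.4396, 0.2547]
tool_rot: [-90.0, -0.0, 3.6]
force: [-0.4, 0.8, 0.2]
grip_width: 0.0258
```

```bash
python3 st.py wrist=w42 scene=sc42 side=sd42; python3 -c "
from net import look
for c in ['scene','side','wrist']: look(c,['bolt0','drift'])"
```

```text
59.25 fix [-138.2 -472.3  254.7] W [ 0.4247 -0.4396  0.2547] rot [-90.   -0.    3.6] F [-0.4  0.8  0.2] w 25.8
scene bolt0 0.78 [123.0, 345.0] n 302 box 102 330 140 360 [0.424, -0.437, 0.009]
scene bolt0 0.67 [162.0, 318.0] n 256 box 144 302 181 332 [0.417, -0.334, 0.009]
scene drift 0.93 [283.0, 169.0] n 575 box 267 152 308 190 [0.14, 0.322, 0.009]
scene drift 0.8 [345.0, 210.0] n 485 box 325 196 374 224 [0.436, 0.288, 0.009]
scene drift 0.67 [190.0, 261.0] n 403 box 156 257 206 267 [0.301, -0.17, 0.009]
scene drift 0.65 [341.0, 216.0] n 1773 box 301 188 379 240 [0.45, 0.257, 0.009]
side bolt0 0.71 [312.0, 358.0] n 166 box 305 346 318 371 [0.426, -0.423, 0.009]
side bolt0 0.46 [303.0, 329.0] n 206 box 294 313 309 345 [0.423, -0.329, 0.009]
side bolt0 0.25 [270.0, 177.0] n 417 box 234 164 294 189 [0.454, 0.501, 0.009]
side drift 0.77 [192.0, 205.0] n 605 box 170 198 232 211 [0.139, 0.333, 0.009]
side drift 0.74 [247.0, 296.0] n 339 box 229 283 261 313 [0.293, -0.184, 0.009]
side drift 0.62 [276.0, 204.0] n 341 box 258 198 300 210 [0.448, 0.289, 0.009]
wrist bolt0 0.91 [279.0, 85.0] n 1185 box 268 45 290 135 [0.417, -0.327, 0.009]
wrist bolt0 0.7 [281.0, 179.0] n 894 box 268 145 287 220 [0.427, -0.444, 0.009]
```

View pics/w42.png

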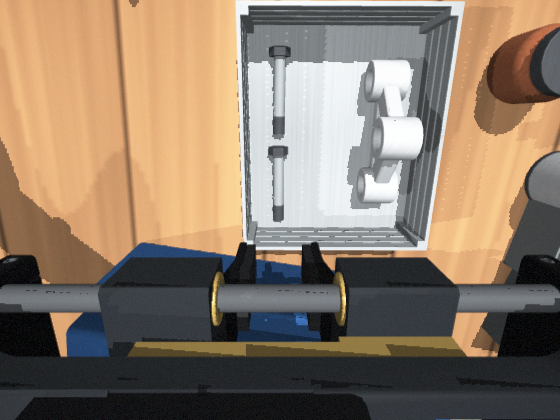

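View pics/sc42.png

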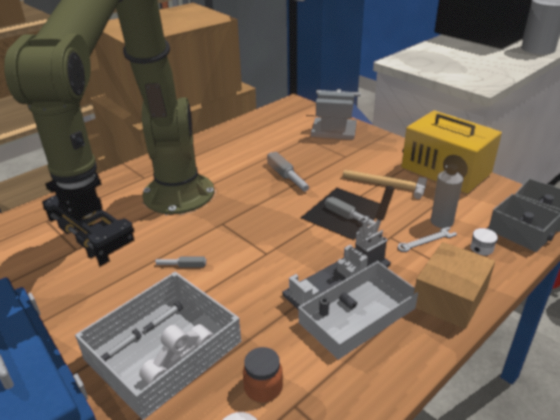

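View pics/sd42.png

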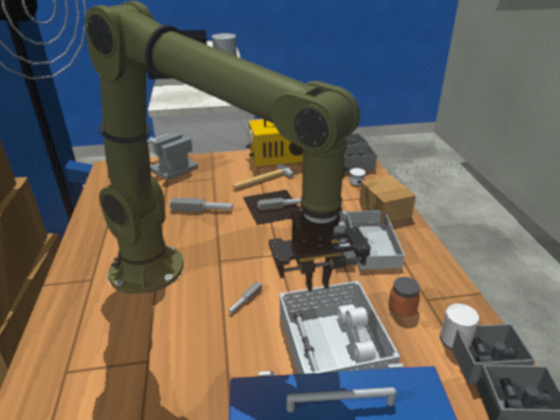

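```bash
python3 -c "
from st import *
st(); print(proj('scene',W(FP,(0,180,194))))
print(env.sign_off())"
```

```text
59.7 fix [-138.7 -473.6  254.2] W [ 0.4241 -0.4409  0.2542] rot [-90.   -0.    3.5] F [0.2 1.1 0.7] w 26.0
[386.17986781 197.5717437 ]
the job is handed in; nothing more can be done
None
```

I completed the whole job and handed it in at 59.7 s, but sign-off gives no verdict, so these results rest on my own camera checks.

**What I did**
- I shut the clamp on the rocker.
- I drove out the top and right bushes with the middle-sized drift.
- I put the drift back on the mat and opened the clamp.
- I stood the rocker in the basket and laid both bolts beside it.

**Last checks (scene, side and wrist cameras)**
- **Bushes:** both are in the catch tray, one lying down and one standing upright. The left eye was empty. I passed the drift right through it, met no resistance and nothing came out.
- **Clamp:** the handle stands upright, by eye in the scene picture.
- **Drift, rocker and bolts:** the drift is on the mat, and the rocker and both bolts are inside the basket walls.
- **Other things:** the hammer, spanner, spray can and jar look unmoved; I compared them by eye, without measuring.
- **Gripper:** it is clear of everything.

**What went wrong on the way**
- The drift tipped about 20° in the grip after the first bush. I laid it on the mat and gripped it again.
- The second bolt was found about 35 mm from where it had been. I measured its position again before picking it up.

**What I could not settle**
- The separate camera fits of the fixture disagreed by about 5 mm. I used a position in between, and the drift entered all three eyes cleanly.
- I saw only two bolts in any picture. I did not look behind the boxes and the toolbox.

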